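# Fit the bearing blocks and pivot sleeves in a prayer wheel frame sill

## Robot

A 6-joint arm with a two-finger parallel gripper is mounted at the origin on the work surface. World frame = base frame: x ahead of the robot, y to its left, z up, the work surface at z = 0. Lengths are in m, angles in rad, forces in N, time in s.
With the tool pointing down it reaches from about 0.375 to 0.9 m from the base axis. Payload 3.1 kg.
Tool frame: the origin (TCP) lies at the very end of the fingers, on their centre line; the grasp point (between the pads) lies 19 mm behind it; x points along the fingers, y is the direction in which the jaws open and shut, and the axes are right-handed (so a half turn about x gives the same grasp; the last joint's range is limited). The gripper opens to 87 mm and grips with 3 to 60 N. Pads are 19 mm wide; open, the fingers measure 117 mm over their backs; the gripper's body (75 mm by 190 mm) begins 51 mm behind the grasp point.
Start: joints at [1.071, 0.527, 1.433, -0, 1.181, -0.178], TCP at [0.197, 0.593, 0.223] pointing down, gripper open.
Joint ranges: [-3.08, 3.08], [-0.75, 2.2], [0.22, 2.44], [-1.43, 4.57], [0, 2.65], [-2.85, 2.85]. Speed limits (rad/s): [2.79, 2.79, 3.14, 3.14, 3.14, 3.14].

## Interface

Orientations are given as a unit quaternion [x, y, z, w].
In Python, from rig import robot gives the robot as it stands.
- The arm moves only by the tool carry_out, never from a script. Its argument "commands" is a list that holds one entry, the list of rows, each a list of 5 numbers: the opening, from 0 (shut) to 1 (fully open), then the shift along the tool's x, y, z in mm, then the turn about the tool's x in degrees. In form: [[[hand, x, y, z, twist], ...]]. A call has 1 to 8 rows; each row shifts and turns the pose as measured when the row begins, along the tool's axes as they then stand; what a row does not reach is not made up. A row lasts 1/12 s, in which the tool goes at most 41.7 mm and 7.16 degrees, less where a joint would pass 70% of its speed; a pose out of reach is approached as far as the arm can. A call with a gripper value outside its range is refused whole. The fingers move at their own pace and stop on an object; "force" is the grip in N (left out, the last holds). Time passes only in rows, so rows that do not move let the fingers close. It gives the time, the measured TCP pose, the force and the opening at its end, in the units of the state.
- robot.get_obs(): the state, without advancing time (a new reading comes with each control period).
- robot.camera(name): name is "scene" or "top" or "wrist"; returns the picture (480x640x3 uint8, red, green, blue); there is no depth.
- robot.camera_model(name): a dict with "fx", "fy", "cx", "cy" (pixels), "R" (3x3) and "t" (3): a world point X has camera coordinates R X + t. Camera axes: x right, y down, z forward; pixel columns grow to the right and rows downward; lengths in m; the calibration is good to about 2 mm. A picture is of the moment at which its call begins: read the wrist's pose just before it. camera_model takes no time and is no camera call; for the wrist camera it gives the pose at the moment of the call.
- robot.hand_in(): hands the job in, once; it reports no verdict.
The state is a dict: "time": time; "q": joint angles; "joint_velocities": joint speeds; "joint_torque": joint torques, N m; "position": TCP position; "tool_rot": TCP orientation; "ft_force": force on the tool from outside, world axes, zero at the start; "moment": the same for the moment, N m; "grip_width": finger opening in m.
Only numpy, scipy, OpenCV 4.12 (cv2) and the standard library are available. Lean on these libraries where they do the work, as an engineer would, in place of code of your own. Each camera call takes 0.05 s, during which the arm holds its last target. There are 200 camera calls.

## Task

Fit up the sill of the prayer wheel frame: press every dark wooden bearing block that lies on the bench into a free pocket of the sill, hexagonal recess upward, past the springs until its top is flush with the sill, and set a brass hexagonal sleeve upright and fully home in the recess of each fitted block. Then tidy up by putting the sleeves left over in the low wooden tray. Any block or sleeve may go in any place; do not knock over or push about the other things on the bench.

Things in the scene. Friction and masses are not known exactly. Their poses are not given: they have to be found in the camera images.
- sill: oak sill of a wheel frame, fixed on the bench: a beam 110 (x) x 504 (y, its long axis) x 52 mm high, origin at the centre of its underside, z up. Three rectangular pockets are cut in its top, 64 (x) x 124 (y) mm and 36 mm deep, 160 mm apart along y; a low bench stop, 50 x 18 x 30 mm high, stands against each end
- pocket1 (a point): centre of the mouth of the sill's pocket at the -y end, level with the sill's top (52 mm above the bench); axes as the sill's. A brass leaf spring in each short end bears on the block from 20 mm below the mouth: a block let go rests on the leaves, 10 to 20 mm proud, and 5 to 20 N on its middle presses it to the pocket's floor, flush, where it stays
- pocket2 (a point): centre of the mouth of the sill's pocket in the middle, level with the sill's top (52 mm above the bench); axes as the sill's. A brass leaf spring in each short end bears on the block from 20 mm below the mouth: a block let go rests on the leaves, 10 to 20 mm proud, and 5 to 20 N on its middle presses it to the pocket's floor, flush, where it stays
- pocket3 (a point): centre of the mouth of the sill's pocket at the +y end, level with the sill's top (52 mm above the bench); axes as the sill's. A brass leaf spring in each short end bears on the block from 20 mm below the mouth: a block let go rests on the leaves, 10 to 20 mm proud, and 5 to 20 N on its middle presses it to the pocket's floor, flush, where it stays
- block1_mid (a point): bearing block of dark wood, 60 (x) x 120 (y) x 36 mm high (z), 0.2 kg, lying recess upward; the point is its centre. In mid-top is a hexagonal recess 46 mm across flats, 12 mm deep, flat-floored, flats facing +x and -x, corners towards +y and -y. It goes in a pocket either way round with 2 mm play a side. One of the three blocks may be absent
- block2_mid (a point): bearing block of dark wood, 60 (x) x 120 (y) x 36 mm high (z), 0.2 kg, lying recess upward; the point is its centre. In mid-top is a hexagonal recess 46 mm across flats, 12 mm deep, flat-floored, flats facing +x and -x, corners towards +y and -y. It goes in a pocket either way round with 2 mm play a side. One of the three blocks may be absent
- block3_mid (a point): bearing block of dark wood, 60 (x) x 120 (y) x 36 mm high (z), 0.2 kg, lying recess upward; the point is its centre. In mid-top is a hexagonal recess 46 mm across flats, 12 mm deep, flat-floored, flats facing +x and -x, corners towards +y and -y. It goes in a pocket either way round with 2 mm play a side. One of the three blocks may be absent
- sleeve1_mid (a point): brass pivot sleeve: plain hexagonal prism 42 mm across flats, 40 mm high (z), about 0.4 kg, upright on the bench (its bore is too narrow for a finger); the point is its centre. Flats face +x, -x and every 60 degrees on. It fits a block's recess with 2 mm play a side if turned flat to flat (within 11 degrees), and then stands 28 mm above the block's top
- sleeve2_mid (a point): brass pivot sleeve: plain hexagonal prism 42 mm across flats, 40 mm high (z), about 0.4 kg, upright on the bench (its bore is too narrow for a finger); the point is its centre. Flats face +x, -x and every 60 degrees on. It fits a block's recess with 2 mm play a side if turned flat to flat (within 11 degrees), and then stands 28 mm above the block's top
- sleeve3_mid (a point): brass pivot sleeve: plain hexagonal prism 42 mm across flats, 40 mm high (z), about 0.4 kg, upright on the bench (its bore is too narrow for a finger); the point is its centre. Flats face +x, -x and every 60 degrees on. It fits a block's recess with 2 mm play a side if turned flat to flat (within 11 degrees), and then stands 28 mm above the block's top
- sleeve4_mid (a point): brass pivot sleeve: plain hexagonal prism 42 mm across flats, 40 mm high (z), about 0.4 kg, upright on the bench (its bore is too narrow for a finger); the point is its centre. Flats face +x, -x and every 60 degrees on. It fits a block's recess with 2 mm play a side if turned flat to flat (within 11 degrees), and then stands 28 mm above the block's top
- tray_in (a point): centre of the inner floor of the low open wooden tray for spare sleeves, fixed beside the sill: 110 (x) x 170 (y) x 24 mm high outside, walls 6 mm; its inner floor is 6 mm above the bench, 98 x 158 mm, room for two sleeves side by side along y
- drum: bystander: copper drum, 106 mm across, 140 mm high, upright; origin at the centre of its underside
- washer: bystander: horn spacer washer, 62 mm across, 8 mm thick, lying flat; origin at the centre of its underside
- tin: bystander: steel cup, 76 mm across, 70 mm high; origin at the centre of its underside
- wax: bystander: amber jar of wax, 68 mm across, 75 mm high; origin at the centre of its underside
- endcap: bystander: turned wooden end cap, 100 mm across, 34 mm high; origin at the centre of its underside

How it is judged:
By the outcome, as a careful person would: the job done as asked, in the order asked, and still so for the second after the job is handed in, with the robot touching nothing.
Of block1, block2, block3 only 2 to 3 are there at a start; the rules pass over those that are not, and their reading is None.
At some moment in a run one of block1, block2, block3, sleeve1, sleeve2, sleeve3, sleeve4 may be knocked a few centimetres aside while the robot is not near it.
It also fails if it takes over 210 s, if anything falls off the work surface, if the arm or the gripper's body presses on something with over 40 N, if the wrist force passes 120 N, or if a joint passes its speed limit or range.

## Working session

There is one attempt and no reset: what is moved stays moved. The work goes in short steps, Python scripts to look and compute and a tool call to move; the robot and the scene stay as the last step left them, time stands still between calls to the robot, and variables do not carry over. Pictures are saved under pics/ and viewed, on a budget of 14 in all, crops included, one or two more only if the job needs it, and the job is handed in when it is done.

Besides the shell and the picture viewer there is one more tool, called after "Call:" as name(argument=value, ...), one argument or row to a line, values as JSON. carry_out: Moves the arm, as the interface text tells. Its arguments: {"type":"object","properties":{"commands":{"type":"array"},"force":{"type":"number"}},"required":["commands"]}

```bash
ls; mkdir -p pics
python3 - <<'E'
from rig import robot
import cv2
o=robot.get_obs();print(o['time'],o['position'],o['tool_rot'],o['grip_width'])
for n in('top','scene'):
    m=robot.camera_model(n);print(n,m)
    cv2.imwrite(f'pics/{n}0.png',robot.camera(n)[:,:,::-1])
E
```

```text
pics
0.0 [0.19666772 0.59247839 0.22156658] [ 0.1121805   0.69829086 -0.11365924  0.69777288] 0.08665482281481576
top {'fx': 448.07855577362284, 'fy': 448.07855577362284, 'cx': 324.4321141442858, 'cy': 234.58136639029047, 'R': array([[-0.00256312, -0.99999121,  0.00331929],
       [-0.98095258,  0.00186959, -0.19423838],
       [ 0.19423047, -0.00375392, -0.98094874]]), 't': array([7.95284157e-04, 6.08328689e-01, 9.63797550e-01])}
scene {'fx': 553.4995067520466, 'fy': 553.4995067520466, 'cx': 322.23824970772785, 'cy': 246.0123118887349, 'R': array([[ 0.18976653,  0.98175896,  0.0117476 ],
       [ 0.60776852, -0.10806315, -0.78672726],
       [-0.77110705,  0.15643432, -0.61718896]]), 't': array([-0.1181263 , -0.31846865,  1.75968007])}
```

View pics/top0.png

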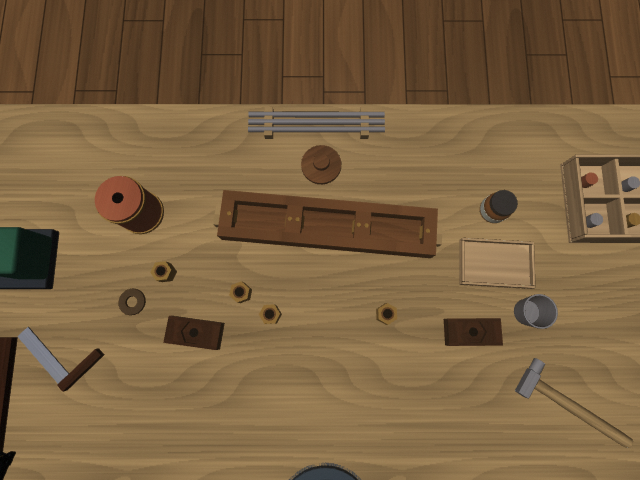

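View pics/scene0.png

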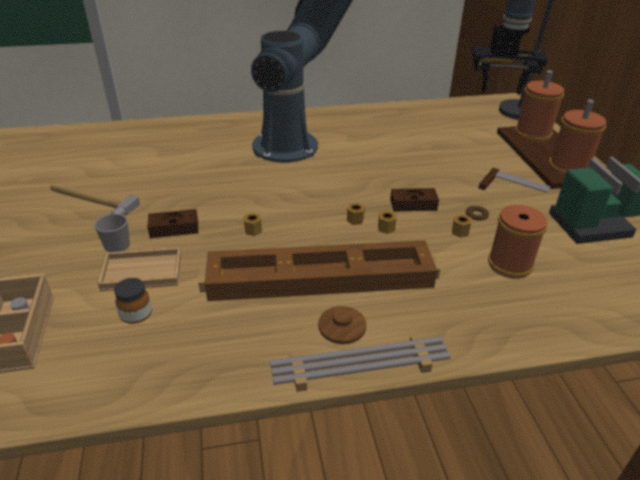

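```bash
cat > h.py <<'E'
from rig import robot
import cv2, numpy as np
from scipy.spatial.transform import Rotation as Ro
def ray(m,uv,z):
    uv=np.atleast_2d(np.asarray(uv,float)); d=np.c_[(uv[:,0]-m['cx'])/m['fx'],(uv[:,1]-m['cy'])/m['fy'],np.ones(len(uv))]@m['R']
    c=-m['R'].T@m['t']; return c+d*((z-c[2])/d[:,2])[:,None]
def proj(m,X):
    c=np.atleast_2d(X)@m['R'].T+m['t']; return np.c_[c[:,0]/c[:,2]*m['fx']+m['cx'],c[:,1]/c[:,2]*m['fy']+m['cy']]
def st():
    o=robot.get_obs(); return o,np.array(o['position']),Ro.from_quat(o['tool_rot']).as_matrix()
def to(x,y,z,yaw=None,per=180):
    """tool shift mm at the present orientation; twist deg bringing the jaw axis to world heading yaw deg"""
    o,p,R=st(); d=R.T@(np.array([x,y,z])-p)*1e3
    a=np.degrees(np.arctan2(R[1,1],R[0,1])); s='' 
    if yaw is not None:
        t=-((yaw-a+per/2)%per-per/2); s=f'twist {t:.1f}'   # tool x points down
    print('to',np.round([x,y,z],4),'shift',np.round(d,1),s,'jaw',round(a,1),'t',round(o['time'],2),'q6',round(o['q'][5],2))
def blobs(img,lo,hi,amin,amax=1e9,k=3):
    m=cv2.inRange(cv2.cvtColor(img,cv2.COLOR_RGB2HSV),lo,hi)
    m=cv2.morphologyEx(m,cv2.MORPH_CLOSE,np.ones((k,k)))
    c,_=cv2.findContours(m,cv2.RETR_EXTERNAL,cv2.CHAIN_APPROX_NONE)
    return [x for x in c if amin<cv2.contourArea(x)<amax]
def rect(m,c,z):
    """min-area rectangle of a contour cast on plane z: centre, sizes mm, long-axis heading deg"""
    P=ray(m,c[:,0,:],z)[:,:2]; (x,y),(w,h),a=cv2.minAreaRect((P*1e3).astype(np.float32))
    if w<h: a+=90; w,h=h,w
    return np.round([x,y,w,h],1),round((a+90)%180-90,1)
E
python3 - <<'E'
from h import *
m=robot.camera_model('top'); im=cv2.imread('pics/top0.png')[:,:,::-1].copy()
hs=cv2.cvtColor(im,cv2.COLOR_RGB2HSV)
for n,(u,v) in dict(block=(175,330),block2=(455,332),sleeve=(270,322),sleeve2=(393,308),sill=(300,195),silltop=(290,240),floor=(330,225),bench=(300,380),tray=(500,260)).items(): print(n,hs[v,u])
for n,uv,z in [('b1',(194,333),.036),('b2',(473,332),.036),('sA',(161,271),.04),('sB',(240,291),.04),('sC',(269,314),.04),('sD',(387,314),.04),('tray',(498,263),.006),('washer',(132,301),.008)]: print(n,np.round(ray(m,uv,z)[0],3))
for c in blobs(im,(0,60,20),(14,255,110),300): print('dk',cv2.boundingRect(c),rect(m,c,.036),rect(m,c,.052))
for c in blobs(im,(18,130,60),(28,255,255),60): print('br',cv2.boundingRect(c),rect(m,c,.04))
E
```

```text
block [ 11 151  64]
block2 [ 12 145  60]
sleeve [ 18 155 138]
sleeve2 [ 18 158 134]
sill [ 18 118 138]
silltop [ 14 151  93]
floor [ 12 151  98]
bench [ 19 116 143]
tray [ 16 103 163]
b1 [0.389 0.292 0.036]
b2 [ 0.39  -0.333  0.036]
sA [0.528 0.374 0.04 ]
sB [0.482 0.191 0.04 ]
sC [0.43  0.124 0.04 ]
sD [ 0.43  -0.141  0.04 ]
tray [ 0.549 -0.414  0.006]
washer [0.462 0.448 0.008]
dk (57, 349, 46, 42) (array([311.1, 538.5, 113.4,  24.3]), -44.7) (array([312.6, 530.2, 111.6,  23.9]), -44.7)
dk (0, 337, 12, 90) (array([289.4, 699. , 187.9,  24.2]), 7.8) (array([291.3, 688.1, 185. ,  23.9]), 7.8)
dk (444, 318, 59, 28) (array([ 390.8, -332.9,  128.7,   59.2]), 89.9) (array([ 391.1, -327.7,  126.7,   58.3]), 89.9)
dk (164, 316, 59, 34) (array([390.2, 293.6, 125.6,  60.1]), 82.2) (array([390.5, 289.1, 123.6,  59.2]), 82.2)
dk (217, 190, 221, 68) (array([639.9,  -8.2, 511.6, 119.8]), 84.8) (array([636.3,  -8.1, 503.7, 117.9]), 84.8)
dk (110, 178, 51, 54) (array([679.5, 435. , 115.3, 106. ]), -20.5) (array([675.3, 428.3, 113.5, 104.3]), -20.5)
dk (301, 145, 40, 39) (array([787.1,   8.4,  96.5,  94.2]), -0.1) (array([781.2,   8.3,  95. ,  92.7]), -0.1)
dk (0, 0, 640, 104) (array([1091. ,    8.8, 1665.7,  291.5]), -90.0) (array([1080.4,    8.7, 1639.8,  287. ]), -90.0)
br (259, 304, 23, 20) (array([431.6, 122.3,  49.5,  42.1]), 89.9)
br (376, 303, 21, 22) (array([ 431. , -138.8,   46.7,   45.1]), -1.4)
br (229, 281, 23, 22) (array([480.4, 191.9,  50.6,  44. ]), 46.2)
br (150, 261, 22, 21) (array([529.3, 375.2,  46.7,  44.9]), -15.0)
br (626, 213, 14, 13) (array([ 648.2, -726.2,   31.4,   28.9]), -89.7)
```

Run:
```python
from h import *
to(.391,.290,.17,-7.8)
o,p,R=st();print(np.round(R,3)); m=robot.camera_model('wrist'); print(m['fx'],np.round(R.T@(-m['R'].T@m['t']-p),3),np.round(m['R']@R,2))
```

```text
to [0.391 0.29  0.17 ] shift [  52.  -225.8  279.8] twist 79.4 jaw 71.6 t 0.1 q6 -0.18
[[-0.001  0.315  0.949]
 [-0.002  0.949 -0.315]
 [-1.    -0.002 -0.   ]]
361.2488095337688 [-0.163  0.    -0.066] [[ 0.    1.   -0.  ]
 [-0.24  0.    0.97]
 [ 0.97 -0.    0.24]]
```

Call:
carry_out(
  commands=[
    [[1,5,-25,31,0],[1,5,-25,31,0],[1,5,-25,31,0],[1,5,-25,31,0],[1,5,-25,31,0],[1,5,-25,31,0],[1,5,-25,31,0],[1,5,-25,31,0]],
  ],
)

```text
time: 0.77
position: [0.3705, 0.3231, 0.1776]
tool_rot: [0.109, 0.7, -0.106, 0.698]
ft_force: [1.0, 0.0, -0.2]
grip_width: 0.0869
```

Call:
carry_out(
  commands=[
    [[1,0,0,0,7],[1,0,0,0,7],[1,0,0,0,7],[1,0,0,0,7],[1,0,0,0,7],[1,0,0,0,7],[1,0,0,0,7],[1,0,0,0,7]],
  ],
)

```text
time: 1.43
position: [0.3749, 0.3115, 0.1739]
tool_rot: [0.428, 0.563, -0.432, 0.56]
ft_force: [-0.1, -0.1, -0.2]
grip_width: 0.087
```

Run:
```python
from h import *
to(.391,.290,.17,-7.8)
```

```text
to [0.391 0.29  0.17 ] shift [ 3.9 10.  24.9] twist 22.9 jaw 15.1 t 1.43 q6 0.2
```

Call:
carry_out(
  commands=[
    [[1,2,5,12,0],[1,2,5,12,0],[1,0,0,0,6],[1,0,0,0,6],[1,0,0,0,6],[1,0,0,0,5],[1,0,0,0,0]],
  ],
)

```text
time: 2.02
position: [0.3916, 0.2873, 0.1677]
tool_rot: [-0.534, -0.46, 0.543, -0.457]
ft_force: [-0.4, 0.7, 0.1]
grip_width: 0.0871
```

```bash
cat >> h.py <<'E'
def wrist(name=None):
    m=robot.camera_model('wrist'); im=robot.camera('wrist')
    if name: cv2.imwrite('pics/'+name,im[:,:,::-1])
    return m,im
E
python3 - <<'E'
from h import *
m,im=wrist('w1.png')
for c in blobs(im,(0,90,15),(15,255,105),3000): print('dk',cv2.boundingRect(c),rect(m,c,.036))
to(.391,.290,.17,-7.8)
E
```

```text
dk (276, 147, 75, 143) (array([390.6, 297.1, 119.4,  58.5]), 82.1)
to [0.391 0.29  0.17 ] shift [-2.4 -1.  -2.6] twist -1.2 jaw -9.0 t 2.07 q6 0.56
```

View pics/w1.png

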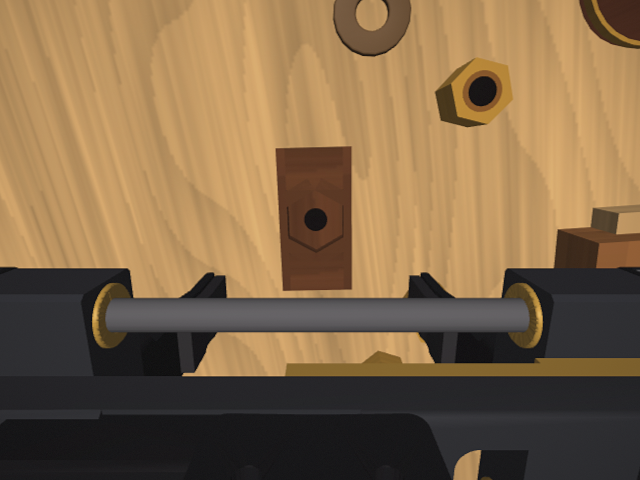

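Run:
```python
from h import *
m=robot.camera_model('wrist'); t=robot.camera_model('top')
print(ray(m,(315.5,219),.024),ray(t,(193.5,332.5),.024), ray(m,(315.5,219),.0),ray(t,(193.5,332.5),.0))
print(ray(m,(482,91),.04),ray(t,(163,270.5),.04))
print(proj(m,(.39,.292,.036)))
```

```text
[[0.39104027 0.29710961 0.024     ]] [[0.38986836 0.29643028 0.024     ]] [[0.38997002 0.29268431 0.        ]] [[0.38941411 0.30319802 0.        ]]
[[0.52961162 0.37649631 0.04      ]] [[0.52908641 0.36919654 0.04      ]]
[[315.01935954 227.84738451]]
```

Run:
```python
from h import *
to(.3905,.297,.022,-7.9)
```

```text
to [0.3905 0.297  0.022 ] shift [145.6  -1.  -10.3] twist -1.1 jaw -9.0 t 2.07 q6 0.56
```

Call:
carry_out(
  commands=[
    [[1,0,0,-5,-1],[1,0,0,-5,0],[1,30,0,0,0],[1,30,0,0,0],[1,30,0,0,0],[1,30,0,0,0],[1,12,0,0,0],[1,0,0,0,0]],
  ],
)

```text
time: 2.73
position: [0.3984, 0.3023, 0.0328]
tool_rot: [0.531, 0.469, -0.529, 0.468]
ft_force: [0.4, -0.3, -0.7]
grip_width: 0.0871
```

Run:
```python
from h import *
to(.3905,.297,.022,-7.9)
```

```text
to [0.3905 0.297  0.022 ] shift [10.8 -7.2  6.3] twist 0.8 jaw -7.1 t 2.73 q6 0.55
```

Call:
carry_out(
  commands=[
    [[1,4,-7,6,0],[1,4,0,0,1],[1,2,0,0,0],[1,0,0,0,0]],
  ],
)

```text
time: 3.07
position: [0.3923, 0.2992, 0.0227]
tool_rot: [0.535, 0.465, -0.532, 0.464]
ft_force: [0.3, 0.6, 0.1]
grip_width: 0.0873
```

Run:
```python
from h import *
to(.3905,.297,.022,-7.9)
print(st()[2].round(3))
```

```text
to [0.3905 0.297  0.022 ] shift [ 0.7 -1.5  2.4] twist -0.0 jaw -7.9 t 3.07 q6 0.56
[[ 0.003  0.99  -0.138]
 [ 0.003 -0.138 -0.99 ]
 [-1.     0.002 -0.004]]
```

Call:
carry_out(
  commands=[
    [[1,0,-1.5,2.4,0],[0,0,0,0,0],[0,0,0,0,0],[0,0,0,0,0],[0,0,0,0,0],[0,0,0,0,0]],
  ],
  force=30,
)

```text
time: 3.57
position: [0.3934, 0.2986, 0.0256]
tool_rot: [0.537, 0.464, -0.529, 0.465]
ft_force: [-0.8, 0.5, -0.6]
grip_width: 0.0617
```

Call:
carry_out(
  commands=[
    [[0,-25,0,0,0],[0,-35,0,0,0],[0,-35,0,0,0],[0,-35,0,0,0],[0,0,0,0,0]],
  ],
)

```text
time: 3.98
position: [0.3899, 0.2964, 0.1566]
tool_rot: [-0.533, -0.465, 0.533, -0.464]
ft_force: [1.5, 0.4, -3.3]
grip_width: 0.0595
```

Run:
```python
from h import *
to(.651,.151,.17,-5.2)
t=robot.camera_model('top'); im=robot.camera('top'); cv2.imwrite('pics/t1.png',im[150:270,190:460,::-1].repeat(2,0).repeat(2,1))
m,im=wrist('w2.png'); print(robot.get_obs()['grip_width'])
```

```text
to [0.651 0.151 0.17 ] shift [-14.  278.6 108.1] twist -2.7 jaw -7.9 t 3.98 q6 0.56
0.059477322568765714
```

View pics/t1.png

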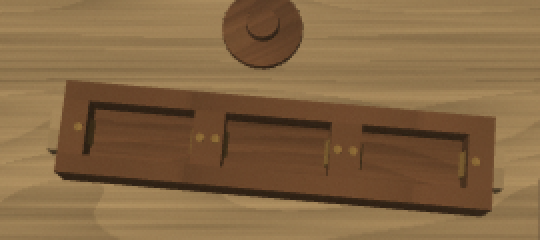

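Run:
```python
from h import *
t=robot.camera_model('top')
P=lambda a: ray(t,np.array(a)/2+[189.75,149.75],.052)[:,:2]
c=P([(66,80),(494,117),(490,211),(57,173)]);print(c.round(4),c.mean(0))
d=P([(78,126),(475,161),(200,137),(215,138.5),(338,149),(353,150)]);print(d.round(4),d.mean(0))
for a,b in((c[1],c[0]),(c[2],c[3]),(d[1],d[0])): v=b-a; print(np.degrees(np.arctan2(v[1],v[0])),np.hypot(*v))
```

```text
[[ 0.7175  0.2377]
 [ 0.6719 -0.2625]
 [ 0.5613 -0.2523]
 [ 0.6064  0.2434]] [ 0.63927334 -0.00842238]
[[ 0.6619  0.2215]
 [ 0.6196 -0.2379]
 [ 0.6486  0.0797]
 [ 0.6468  0.0623]
 [ 0.634  -0.08  ]
 [ 0.6328 -0.0973]] [ 0.64062576 -0.0086371 ]
84.78918050513326 0.5022894799883356
84.7980374030811 0.49774188647175466
84.7304633503227 0.46130886751487143
```

Call:
carry_out(
  commands=[
    [[0,-3,37,15,0],[0,-3,37,15,0],[0,-3,37,15,0],[0,-3,37,15,0],[0,-2,37,15,0],[0,0,37,15,0],[0,0,30,12,0],[0,0,0,0,-2.5]],
  ],
)

```text
time: 4.75
position: [0.6171, 0.151, 0.1404]
tool_rot: [-0.506, -0.486, 0.536, -0.469]
ft_force: [1.3, 0.7, -2.0]
grip_width: 0.0592
```

Run:
```python
from h import *
to(.6546,.1508,.17,-5.23)
m,im=wrist('w3.png'); print(robot.get_obs()['grip_width'])
```

```text
to [0.6546 0.1508 0.17  ] shift [-31.3  36.   -2.7] twist 0.2 jaw -5.0 t 4.75 q6 0.16
0.05950042603386316
```

View pics/w3.png

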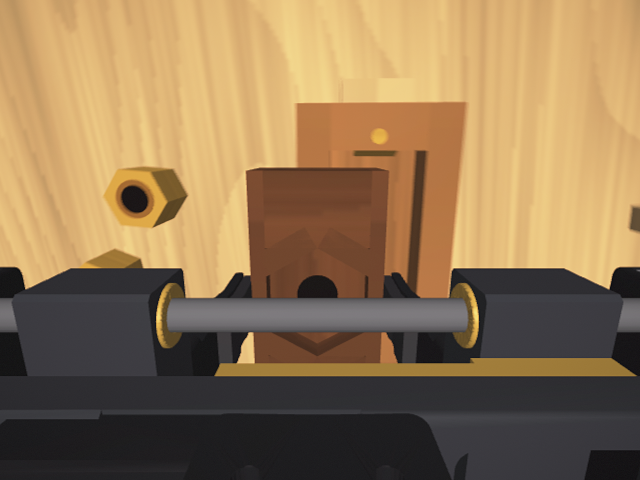

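Call:
carry_out(
  commands=[
    [[0,-15,18,-1,0],[0,-12,16,-1,0],[0,0,0,0,0],[0,0,0,0,0]],
  ],
)

```text
time: 5.13
position: [0.6386, 0.1509, 0.1511]
tool_rot: [-0.496, -0.494, 0.545, -0.46]
ft_force: [-0.8, -1.2, -2.3]
grip_width: 0.0596
```

Run:
```python
from h import *
to(.6546,.1508,.17,-5.23); print(st()[2].round(3))
m,im=wrist('w4.png'); cv2.imwrite('pics/w4c.png',im[:320,160:560,::-1].repeat(2,0).repeat(2,1)[:600])
```

```text
to [0.6546 0.1508 0.17  ] shift [-20.2  14.3  -1. ] twist 0.2 jaw -5.1 t 5.13 q6 0.15
[[-0.084  0.993 -0.087]
 [-0.011 -0.088 -0.996]
 [-0.996 -0.083  0.018]]
```

View pics/w4c.png

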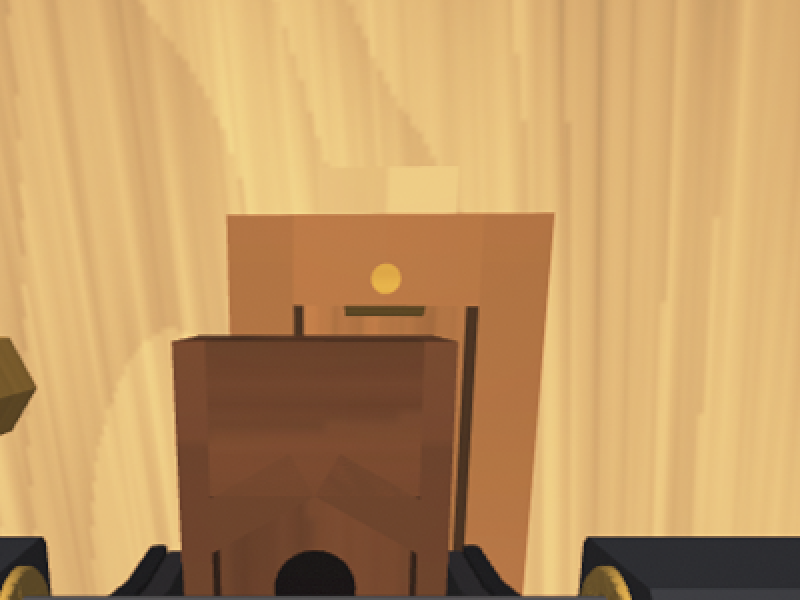

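Call:
carry_out(
  commands=[
    [[0,-5,-37,0,0],[0,-5,-37,0,0],[0,-5,-37,0,0],[0,-5,-37,0,0],[0,0,0,0,0],[0,0,0,0,0]],
  ],
)

```text
time: 5.68
position: [0.4709, 0.1655, 0.1741]
tool_rot: [-0.488, -0.5, 0.552, -0.455]
ft_force: [2.0, 1.0, -2.1]
grip_width: 0.0597
```

Run:
```python
from h import *
to(.6546,.1508,.17,-5.23); print(st()[2].round(3))
```

```text
to [0.6546 0.1508 0.17  ] shift [-15.9 183.6  -0.9] twist 0.3 jaw -5.0 t 5.68 q6 0.2
[[-0.11   0.99  -0.084]
 [-0.013 -0.086 -0.996]
 [-0.994 -0.108  0.022]]
```

Call:
carry_out(
  commands=[
    [[0,0,12,0,0],[0,0,12,0,0],[0,0,12,0,0],[0,0,12,0,0],[0,0,12,0,0],[0,0,12,0,0],[0,0,12,0,0],[0,0,12,0,0]],
  ],
)

```text
time: 6.35
position: [0.5749, 0.1571, 0.1583]
tool_rot: [-0.488, -0.501, 0.552, -0.455]
ft_force: [-0.2, 0.5, -3.6]
grip_width: 0.0596
```

Run:
```python
from h import *
to(.6546,.1508,.17,-5.23); print(st()[2].round(3))
```

```text
to [0.6546 0.1508 0.17  ] shift [-20.4  78.2  -0.1] twist 0.3 jaw -4.9 t 6.35 q6 0.17
[[-0.111  0.99  -0.083]
 [-0.013 -0.085 -0.996]
 [-0.994 -0.109  0.023]]
```

Call:
carry_out(
  commands=[
    [[0,-15,0,0,0],[0,-15,0,0,0],[0,0,0,0,0],[0,0,0,0,0]],
  ],
)

```text
time: 6.68
position: [0.5896, 0.1553, 0.1835]
tool_rot: [-0.49, -0.499, 0.552, -0.455]
ft_force: [0.1, 0.4, -2.7]
grip_width: 0.0593
```

Call:
carry_out(
  commands=[
    [[0,0,30,0,0],[0,0,30,0,0],[0,0,0,0,0],[0,0,0,0,0]],
  ],
)

```text
time: 7.02
position: [0.6501, 0.149, 0.1713]
tool_rot: [-0.488, -0.5, 0.554, -0.453]
ft_force: [-2.0, 0.5, -3.0]
grip_width: 0.0595
```

Call:
carry_out(
  commands=[
    [[0,0,-30,0,0],[0,0,-30,0,0],[0,0,0,0,0],[0,0,0,0,0]],
  ],
)

```text
time: 7.35
position: [0.5868, 0.1535, 0.1719]
tool_rot: [-0.486, -0.501, 0.556, -0.451]
ft_force: [0.3, 0.4, -1.9]
grip_width: 0.0596
```

Call:
carry_out(
  commands=[
    [[0,15,0,0,0],[0,15,0,0,0],[0,0,0,0,0],[0,0,0,0,0]],
  ],
)

```text
time: 7.68
position: [0.5835, 0.1534, 0.1415]
tool_rot: [-0.487, -0.501, 0.556, -0.451]
ft_force: [0.7, 0.0, -2.3]
grip_width: 0.0595
```

Call:
carry_out(
  commands=[
    [[0,0,0,30,0],[0,0,0,30,0],[0,0,0,0,0],[0,0,0,0,0]],
  ],
)

```text
time: 8.02
position: [0.5813, 0.093, 0.1445]
tool_rot: [-0.487, -0.5, 0.554, -0.453]
ft_force: [0.2, -0.1, -2.7]
grip_width: 0.0597
```

Call:
carry_out(
  commands=[
    [[0,0,0,-30,0],[0,0,0,-30,0],[0,0,0,0,0],[0,0,0,0,0]],
  ],
)

```text
time: 8.35
position: [0.5907, 0.1538, 0.1456]
tool_rot: [-0.491, -0.498, 0.553, -0.453]
ft_force: [-0.1, -0.9, -2.6]
grip_width: 0.059
```

Call:
carry_out(
  commands=[
    [[0,0,0,0,7],[0,0,0,0,7],[0,0,0,0,0],[0,0,0,0,-7],[0,0,0,0,-7],[0,0,0,0,0]],
  ],
)

```text
time: 8.85
position: [0.5923, 0.1552, 0.1475]
tool_rot: [-0.489, -0.5, 0.55, -0.457]
ft_force: [0.3, 0.2, -2.6]
grip_width: 0.0599
```

Call:
carry_out(
  commands=[
    [[0,-40,0,0,0],[0,-40,0,0,0],[0,-40,0,0,0],[0,-40,0,0,0],[0,0,0,0,0],[0,0,0,0,0]],
  ],
)

```text
time: 9.35
position: [0.608, 0.1558, 0.3108]
tool_rot: [-0.488, -0.5, 0.554, -0.453]
ft_force: [-0.7, -0.2, -4.0]
grip_width: 0.0597
```

Call:
carry_out(
  commands=[
    [[0,0,-40,0,0],[0,0,-40,0,0],[0,0,-40,0,0],[0,0,0,0,0],[0,0,0,0,0]],
  ],
)

```text
time: 9.77
position: [0.481, 0.1649, 0.3169]
tool_rot: [-0.486, -0.5, 0.558, -0.449]
ft_force: [1.1, -0.9, -2.1]
grip_width: 0.0599
```

Call:
carry_out(
  commands=[
    [[0,0,40,0,0],[0,0,40,0,0],[0,0,40,0,0],[0,0,0,0,0],[0,0,0,0,0]],
  ],
)

```text
time: 10.18
position: [0.595, 0.1526, 0.2916]
tool_rot: [-0.48, -0.505, 0.564, -0.444]
ft_force: [0.6, 0.2, -2.5]
grip_width: 0.0596
```

Call:
carry_out(
  commands=[
    [[0,40,0,0,0],[0,40,0,0,0],[0,20,0,0,0],[0,0,0,0,0],[0,0,0,0,0]],
  ],
)

```text
time: 10.6
position: [0.5832, 0.1496, 0.1874]
tool_rot: [-0.481, -0.503, 0.564, -0.444]
ft_force: [-0.2, 0.2, -2.2]
grip_width: 0.0597
```

Run:
```python
from h import *
Q=[[-0.489,-0.5,0.55,-0.457]]
print(st()[2].round(3),st()[0]['q'])
```

```text
[[-0.143  0.985 -0.095]
 [-0.017 -0.099 -0.995]
 [-0.99  -0.141  0.031]] [ 0.06926958  0.59753246  1.4150303  -0.00726685  1.27352314  0.1696855 ]
```

Call:
carry_out(
  commands=[
    [[0,-20,0,0,0],[0,0,0,41,0],[0,0,0,41,0],[0,0,0,41,0],[0,0,0,41,0],[0,0,0,41,0],[0,0,0,0,0],[0,0,0,0,0]],
  ],
)

```text
time: 11.27
position: [0.5752, -0.0603, 0.2271]
tool_rot: [-0.485, -0.498, 0.558, -0.453]
ft_force: [0.4, 0.1, -2.2]
grip_width: 0.0595
```

Call:
carry_out(
  commands=[
    [[0,0,0,-41,0],[0,0,0,-41,0],[0,0,0,-41,0],[0,0,0,-41,0],[0,0,0,-41,0],[0,0,0,0,0],[0,0,0,0,0]],
  ],
)

```text
time: 11.85
position: [0.602, 0.1513, 0.2304]
tool_rot: [-0.493, -0.491, 0.554, -0.457]
ft_force: [-0.2, -0.1, -2.2]
grip_width: 0.0597
```

Run:
```python
from h import *
print(st()[2].round(3),st()[0]['q'])
```

```text
[[-0.096  0.991 -0.097]
 [-0.023 -0.099 -0.995]
 [-0.995 -0.093  0.032]] [ 0.07427334  0.55671771  1.35653123 -0.01601982  1.32602478  0.1774532 ]
```

Call:
carry_out(
  commands=[
    [[0,0,0,41,0],[0,0,0,41,0],[0,0,0,41,0],[0,0,0,41,0],[0,0,0,41,0],[0,0,0,0,0],[0,0,0,0,0]],
  ],
)

```text
time: 12.43
position: [0.5847, -0.0544, 0.2428]
tool_rot: [-0.493, -0.491, 0.548, -0.464]
ft_force: [-0.1, 0.9, -3.5]
grip_width: 0.0598
```

Call:
carry_out(
  commands=[
    [[0,0,0,-41,0],[0,0,0,-41,0],[0,0,0,-41,0],[0,0,0,-41,0],[0,0,0,-41,0],[0,0,0,0,0],[0,0,0,0,0]],
  ],
)

```text
time: 13.02
position: [0.6052, 0.1555, 0.2399]
tool_rot: [-0.497, -0.487, 0.548, -0.464]
ft_force: [-0.1, -1.1, -1.9]
grip_width: 0.0598
```

Call:
carry_out(
  commands=[
    [[0,0,0,41,0],[0,0,0,41,0],[0,0,0,41,0],[0,0,0,41,0],[0,0,0,41,0],[0,0,0,0,0],[0,0,0,0,0]],
  ],
)

```text
time: 13.6
position: [0.5856, -0.0514, 0.2481]
tool_rot: [-0.495, -0.489, 0.544, -0.468]
ft_force: [-0.7, 0.4, -2.2]
grip_width: 0.0595
```

Call:
carry_out(
  commands=[
    [[0,0,0,-41,0],[0,0,0,-41,0],[0,0,0,-41,0],[0,0,0,-41,0],[0,0,0,-41,0],[0,0,0,0,0],[0,0,0,0,0]],
  ],
)

```text
time: 14.18
position: [0.6039, 0.1577, 0.2426]
tool_rot: [-0.498, -0.486, 0.546, -0.467]
ft_force: [-0.8, -0.4, -2.1]
grip_width: 0.06
```

Run:
```python
from h import *
print(st()[2].round(3)); to(.6546,.1508,.17,-5.23)
```

```text
[[-0.068  0.994 -0.09 ]
 [-0.026 -0.092 -0.995]
 [-0.997 -0.065  0.032]]
to [0.6546 0.1508 0.17  ] shift [69.1 55.7 -0. ] twist -0.1 jaw -5.3 t 14.18 q6 0.18
```

Call:
carry_out(
  commands=[
    [[0,0,0,41.5,0],[0,0,0,41.5,0],[0,0,0,41.5,0],[0,0,0,41.5,0],[0,0,0,41.5,0],[0,0,0,41.5,0],[0,0,0,41.5,0],[0,0,0,0,0]],
  ],
)

```text
time: 14.85
position: [0.5769, -0.1335, 0.2519]
tool_rot: [-0.495, -0.489, 0.542, -0.471]
ft_force: [0.2, 0.6, -2.0]
grip_width: 0.0597
```

Call:
carry_out(
  commands=[
    [[0,0,0,-41.5,0],[0,0,0,-41.5,0],[0,0,0,-41.5,0],[0,0,0,-41.5,0],[0,0,0,-41.5,0],[0,0,0,-41.5,0],[0,0,0,-41.5,0],[0,0,0,0,0]],
  ],
)

```text
time: 15.52
position: [0.6028, 0.1515, 0.2427]
tool_rot: [-0.502, -0.48, 0.548, -0.465]
ft_force: [0.7, -0.0, -2.3]
grip_width: 0.06
```

Call:
carry_out(
  commands=[
    [[0,0,0,41.5,0],[0,0,0,41.5,0],[0,0,0,41.5,0],[0,0,0,41.5,0],[0,0,0,41.5,0],[0,0,0,41.5,0],[0,0,0,41.5,0],[0,0,0,0,0]],
  ],
)

```text
time: 16.18
position: [0.5722, -0.1386, 0.2525]
tool_rot: [-0.499, -0.484, 0.544, -0.471]
ft_force: [0.5, 0.6, -2.3]
grip_width: 0.0595
```

Call:
carry_out(
  commands=[
    [[0,0,0,-41.5,0],[0,0,0,-41.5,0],[0,0,0,-41.5,0],[0,0,0,-41.5,0],[0,0,0,-41.5,0],[0,0,0,-41.5,0],[0,0,0,-41.5,0],[0,0,0,0,0]],
  ],
)

```text
time: 16.85
position: [0.601, 0.1465, 0.2423]
tool_rot: [-0.506, -0.475, 0.55, -0.464]
ft_force: [0.0, -0.8, -3.0]
grip_width: 0.0593
```

Run:
```python
from h import *
print(st()[2].round(3)); to(.6546,.1508,.17,-5.23)
```

```text
[[-0.057  0.992 -0.115]
 [-0.03  -0.117 -0.993]
 [-0.998 -0.053  0.037]]
to [0.6546 0.1508 0.17  ] shift [ 68.9  56.5 -13.1] twist -1.5 jaw -6.7 t 16.85 q6 0.2
```

Run:
```python
from h import *
o,p,R=st(); m=robot.camera_model('wrist'); C=R.T@(-m['R'].T@m['t']-p); M=m['R']@R
R2=Ro.from_quat([-0.496,-0.494,0.545,-0.46]).as_matrix(); p2=np.array([.6386,.1509,.1511])
m2=dict(m); m2['R']=M@R2.T; m2['t']=-m2['R']@(p2+R2@C)
print('sill',ray(m2,[(274,107.5),(436.5,106.5),(353,139),(307,152.5),(399,152.5)],.052).round(4))
f=ray(m2,[(246.5,170.5),(388.5,171.5)],.1511+.0125); print('block front',f.round(4),'in tool mm',((f-p2)@R2*1e3).round(1))
u=np.array([np.cos(np.radians(84.77)),np.sin(np.radians(84.77))]); v=np.array([u[1],-u[0]]); c=np.array([.640,-.0085])
print('pred corners',c+.252*u-.055*v,c+.252*u+.055*v,'pocket end corners',c+.222*u-.032*v,c+.222*u+.032*v)
```

```text
sill [[0.61   0.2479 0.052 ]
 [0.7186 0.2382 0.052 ]
 [0.6625 0.2224 0.052 ]
 [0.6298 0.2161 0.052 ]
 [0.6933 0.2107 0.052 ]]
block front [[0.6165 0.2123 0.1636]
 [0.6741 0.2072 0.1636]] in tool mm [[-11.3 -28.3 -59. ]
 [-16.1  29.3 -58.9]]
pred corners [0.60819979 0.24746435] [0.71774184 0.2374374 ] pocket end corners [0.62836941 0.2154927 ] [0.69210297 0.20965884]
```

Call:
carry_out(
  commands=[
    [[0,8,9.5,-2,0],[0,8,9.5,-2,0],[0,8,9.5,-2,0],[0,8,9.5,-2,0],[0,8,9.5,-2,0],[0,8,9.5,-2,0],[0,15,0,0,-1.5],[0,0,0,0,0]],
  ],
)

```text
time: 17.52
position: [0.6621, 0.1448, 0.1674]
tool_rot: [-0.5, -0.481, 0.546, -0.47]
ft_force: [-1.3, -0.1, -3.2]
grip_width: 0.0598
```

Run:
```python
from h import *
print(st()[2].round(3)); to(.656,.153,.086,-5.23)
```

```text
[[-0.059  0.994 -0.093]
 [-0.032 -0.095 -0.995]
 [-0.998 -0.055  0.038]]
to [0.656 0.153 0.086] shift [ 81.3  -2.3 -10.7] twist -0.2 jaw -5.4 t 17.52 q6 0.17
```

Call:
carry_out(
  commands=[
    [[0,12,0,-3.5,0],[0,14,0,-3.5,0],[0,14,-1,-3,0],[0,14,-1,0,0],[0,14,0,0,0],[0,11,0,0,0],[0,0,0,0,0]],
  ],
)

```text
time: 18.1
position: [0.6606, 0.1501, 0.0822]
tool_rot: [-0.503, -0.478, 0.547, -0.468]
ft_force: [-1.6, 0.4, -0.4]
grip_width: 0.0595
```

Run:
```python
from h import *
to(.656,.153,.086,-5.23)
```

```text
to [0.656 0.153 0.086] shift [-3.7 -5.  -2.3] twist -0.8 jaw -6.0 t 18.1 q6 0.19
```

Call:
carry_out(
  commands=[
    [[0,0,-5,-2,-0.8],[0,0,0,0,0],[0,0,0,0,0]],
  ],
)

```text
time: 18.35
position: [0.6565, 0.1527, 0.0829]
tool_rot: [-0.5, -0.482, 0.543, -0.472]
ft_force: [-0.1, -0.0, -2.0]
grip_width: 0.0595
```

Run:
```python
from h import *
to(.656,.153,.0555,-5.23)
```

```text
to [0.656  0.153  0.0555] shift [27.4  0.9 -1.3] twist 0.0 jaw -5.2 t 18.35 q6 0.18
```

Call:
carry_out(
  commands=[
    [[0,5,0,0,0],[0,5,0,0,0],[0,4,0,0,0],[0,0,0,0,0]],
  ],
)

```text
time: 18.68
position: [0.657, 0.1526, 0.0704]
tool_rot: [-0.501, -0.481, 0.542, -0.473]
ft_force: [-0.1, 0.8, -2.0]
grip_width: 0.0596
```

Run:
```python
from h import *
to(.656,.153,.0555,-5.23)
```

```text
to [0.656  0.153  0.0555] shift [15.  -0.3 -0.9] twist 0.1 jaw -5.2 t 18.68 q6 0.18
```

Call:
carry_out(
  commands=[
    [[0,4,0,-1,0],[0,4,0,0,0],[0,4,0,0,0],[0,2,0,0,0],[0,0,0,0,0]],
  ],
)

```text
time: 19.1
position: [0.6573, 0.1529, 0.0569]
tool_rot: [-0.502, -0.48, 0.542, -0.474]
ft_force: [0.2, 1.0, -0.3]
grip_width: 0.0596
```

Run:
```python
from h import *
to(.656,.153,.0555,-5.23)
m,im=wrist('w5.png')
```

```text
to [0.656  0.153  0.0555] shift [ 1.5 -1.2 -0.1] twist 0.0 jaw -5.2 t 19.1 q6 0.18
```

View pics/w5.png

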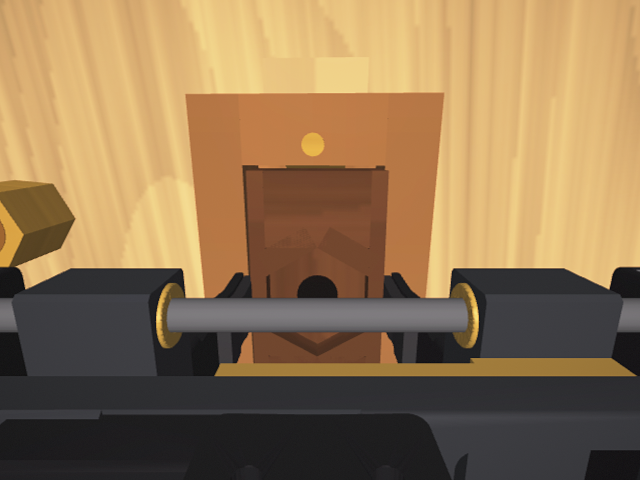

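Call:
carry_out(
  commands=[
    [[1,0,0,0,0],[1,0,0,0,0],[1,0,0,0,0],[1,-12,0,0,0],[1,-15,0,0,0],[0,-10,0,0,0],[0,0,0,0,0],[0,0,0,0,0]],
  ],
)

```text
time: 19.82
position: [0.6608, 0.1544, 0.0981]
tool_rot: [-0.503, -0.479, 0.54, -0.475]
ft_force: [0.2, 0.1, 0.1]
grip_width: 0.0741
```

Call:
carry_out(
  commands=[
    [[0,0,0,0,0],[0,0,0,0,0],[0,0,0,0,0]],
  ],
)

```text
time: 20.07
position: [0.6609, 0.1544, 0.0984]
tool_rot: [-0.503, -0.479, 0.54, -0.475]
ft_force: [-0.3, -0.5, -1.2]
grip_width: 0.0548
```

Run:
```python
from h import *
to(.6552,.1513,.06,-5.23)
m,im=wrist('w6.png')
for c in blobs(im,(0,90,15),(12,255,105),2000): print('dk',cv2.boundingRect(c),rect(m,c,.068))
```

```text
to [0.6552 0.1513 0.06  ] shift [38.7 -3.8  2.3] twist 0.1 jaw -5.2 t 20.07 q6 0.18
dk (247, 164, 121, 134) (array([654.7, 176.9,  81.7,  57.9]), 77.9)
```

Call:
carry_out(
  commands=[
    [[0,0,-4,2,0],[0,0,0,0,0],[0,0,0,0,0],[0,0,0,0,0],[0,0,0,0,0],[0,0,0,0,0],[0,0,0,0,0],[0,0,0,0,0]],
  ],
)

```text
time: 20.78
position: [0.6547, 0.1524, 0.0963]
tool_rot: [-0.502, -0.48, 0.541, -0.474]
ft_force: [-0.1, 0.5, 0.6]
grip_width: 0.0027
```

Call:
carry_out(
  commands=[
    [[0,8,0,0,0],[0,8,0,0,0],[0,8,0,0,0],[0,8,0,0,0],[0,3,0,0,0]],
  ],
)

```text
time: 21.2
position: [0.6534, 0.1513, 0.0585]
tool_rot: [-0.502, -0.48, 0.541, -0.474]
ft_force: [0.3, -0.6, -0.5]
grip_width: 0.0005
```

Run:
```python
from h import *
to(.6552,.1513,.04,-5.23)
```

```text
to [0.6552 0.1513 0.04  ] shift [18.4  2.6 -0.8] twist 0.1 jaw -5.2 t 21.2 q6 0.18
```

Call:
carry_out(
  commands=[
    [[0,4,2,0,0],[0,4,0,0,0],[0,4,0,0,0],[0,4,0,0,0],[0,4,0,0,0]],
  ],
)

```text
time: 21.62
position: [0.6543, 0.1506, 0.0452]
tool_rot: [-0.501, -0.48, 0.542, -0.474]
ft_force: [-6.5, 0.0, 24.4]
grip_width: 0.0003
```

Call:
carry_out(
  commands=[
    [[0,3,0,0,0],[0,3,0,0,0],[0,3,0,0,0]],
  ],
)

```text
time: 21.87
position: [0.6542, 0.1506, 0.0454]
tool_rot: [-0.501, -0.48, 0.542, -0.474]
ft_force: [-5.0, -0.0, 14.5]
grip_width: 0.0005
```

Call:
carry_out(
  commands=[
    [[0,6,0,0,0],[0,7,0,0,0],[0,8,0,0,0]],
  ],
)

```text
time: 22.12
position: [0.655, 0.1496, 0.0402]
tool_rot: [-0.501, -0.479, 0.541, -0.476]
ft_force: [-18.2, 1.0, 63.5]
grip_width: 0.0005
```

Run:
```python
from h import *
o,p,R=st();print(p,o['ft_force'],R[:,0])
m,im=wrist('w7.png')
```

```text
[0.65500491 0.14960773 0.04017561] [-18.16526702   1.04179628  63.54813878] [-0.04534222 -0.03558694 -0.99833744]
```

View pics/w7.png

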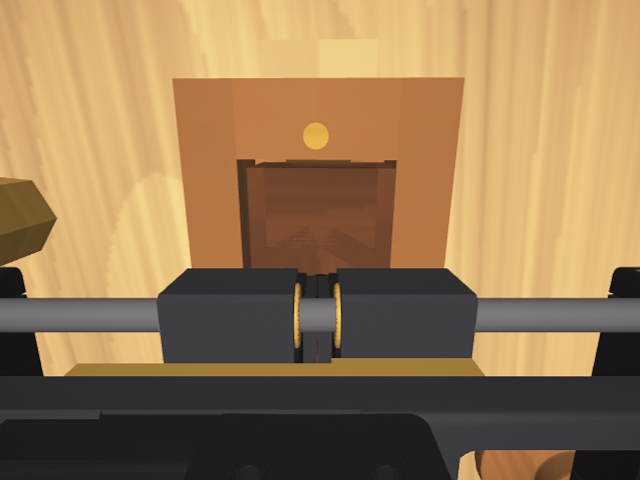

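Call:
carry_out(
  commands=[
    [[0,-10,0,0,0],[0,-30,0,0,0],[0,-40,0,0,0],[0,-40,0,0,0],[0.9,0,-15,36,0],[1,0,-15,36,0],[1,0,-15,36,0],[1,0,-15,36,0]],
  ],
)

```text
time: 22.83
position: [0.5949, 0.0194, 0.1794]
tool_rot: [-0.503, -0.478, 0.533, -0.484]
ft_force: [0.6, -0.0, -0.7]
grip_width: 0.0195
```

Call:
carry_out(
  commands=[
    [[1,0,-15,36,0],[1,0,-15,36,0],[1,0,-15,36,0],[1,0,-15,36,0],[1,0,-15,36,0],[1,0,-15,36,0],[1,0,-15,36,0],[1,0,-10,20,0]],
  ],
)

```text
time: 23.5
position: [0.4541, -0.2576, 0.1936]
tool_rot: [-0.504, -0.476, 0.532, -0.487]
ft_force: [0.2, 0.4, 0.1]
grip_width: 0.0727
```

Run:
```python
from h import *
t=robot.camera_model('top'); im=robot.camera('top')
for c in blobs(im,(0,60,20),(14,255,110),300): print('dk',cv2.boundingRect(c),rect(t,c,.036))
for c in blobs(im,(18,130,60),(28,255,255),60): print('br',cv2.boundingRect(c),rect(t,c,.04))
to(.391,-.331,.17,0); print(st()[2][:,0])
```

```text
dk (57, 349, 46, 42) (array([311. , 538.7, 113.1,  23.2]), -44.9)
dk (0, 337, 17, 90) (array([290.4, 693.6, 188.5,  35.2]), 7.8)
dk (217, 191, 218, 67) (array([639.5,  -6.2, 507.6, 118.8]), 84.7)
dk (115, 182, 46, 50) (array([674.1, 429.8, 108.9,  92.3]), -22.4)
dk (302, 145, 39, 39) (array([786.9,   5. ,  97. ,  89.8]), 13.7)
dk (617, 0, 23, 89) (array([1115.2, -779.1,  253.6,   57.1]), -7.9)
dk (396, 0, 221, 104) (array([1091.1, -464.3,  552. ,  291.4]), -90.0)
dk (73, 0, 322, 104) (array([1091.3,  228.2,  816.8,  290.9]), -90.0)
dk (27, 0, 46, 104) (array([1091.5,  690. ,  290.4,   89.9]), -0.3)
br (259, 304, 22, 20) (array([431.6, 123.3,  47.4,  42.1]), 89.9)
br (376, 303, 21, 22) (array([ 431. , -138.8,   46.7,   45.1]), -1.4)
br (229, 281, 23, 22) (array([479.9, 192.1,  51.2,  43.1]), 49.6)
br (150, 261, 25, 21) (array([529. , 374.1,  47.2,  46.4]), -28.8)
br (626, 213, 14, 14) (array([ 647. , -726. ,   31.6,   31.3]), -0.7)
to [ 0.391 -0.331  0.17 ] shift [ 27.9 -56.   74.1] twist -4.3 jaw -4.3 t 23.55 q6 -0.6
[-0.02004711 -0.04131743 -0.99894494]
```

Call:
carry_out(
  commands=[
    [[1,5,-12,16,0],[1,5,-12,16,0],[1,5,-12,16,0],[1,5,-12,16,0],[1,0,-3,6,0],[1,0,0,0,-4.3],[1,0,0,0,0]],
  ],
)

```text
time: 24.13
position: [0.3943, -0.3338, 0.1772]
tool_rot: [-0.486, -0.492, 0.516, -0.505]
ft_force: [0.8, 0.1, -0.4]
grip_width: 0.0867
```

Run:
```python
from h import *
m,im=wrist('w8.png')
for c in blobs(im,(0,90,15),(15,255,105),3000): print('dk',cv2.boundingRect(c),rect(m,c,.036))
to(.390,-.336,.022,0); print(st()[2][:,0])
```

```text
dk (279, 155, 72, 138) (array([ 391.7, -336.3,  121.2,   59. ]), -89.6)
dk (513, 0, 127, 138) (array([ 600.4, -215. ,  100.6,   89.7]), -4.2)
to [ 0.39  -0.336  0.022] shift [155.3  -2.2  -4.6] twist -0.5 jaw -0.5 t 24.18 q6 -0.86
[-0.01596953 -0.04367355 -0.99891821]
```

Call:
carry_out(
  commands=[
    [[1,20,0,-5,-1],[1,25,0,0,0],[1,25,0,0,0],[1,25,0,0,0],[1,20,0,0,0],[1,10,0,0,0],[1,0,0,0,0]],
  ],
)

```text
time: 24.77
position: [0.4014, -0.3343, 0.0511]
tool_rot: [-0.484, -0.489, 0.514, -0.512]
ft_force: [-0.1, -0.0, 0.5]
grip_width: 0.087
```

Run:
```python
from h import *
to(.3915,-.3363,.022,.4); print(st()[2][:,0])
```

```text
to [ 0.3915 -0.3363  0.022 ] shift [29.2 -9.8  0.5] twist -0.2 jaw 0.2 t 24.77 q6 -0.84
[-0.00546278 -0.05261208 -0.99860008]
```

Call:
carry_out(
  commands=[
    [[1,8,-10,0,0],[1,8,0,0,0],[1,7,-1,0,0],[1,5,0,0,0],[1,0,0,0,0]],
  ],
)

```text
time: 25.18
position: [0.3944, -0.3357, 0.0234]
tool_rot: [0.485, 0.487, -0.514, 0.514]
ft_force: [1.0, -0.1, -0.0]
grip_width: 0.0869
```

Run:
```python
from h import *
to(.3915,-.3363,.022,.4); print(st()[2][:,0])
```

```text
to [ 0.3915 -0.3363  0.022 ] shift [ 1.4 -2.9  0.5] twist -0.3 jaw 0.1 t 25.18 q6 -0.84
[-0.00142636 -0.05612875 -0.99842252]
```

Call:
carry_out(
  commands=[
    [[1,0,-3,0.5,0],[0,0,0,0,0],[0,0,0,0,0],[0,0,0,0,0],[0,0,0,0,0],[0,0,0,0,0]],
  ],
  force=30,
)

```text
time: 25.68
position: [0.3927, -0.3374, 0.0252]
tool_rot: [0.485, 0.485, -0.514, 0.515]
ft_force: [-0.6, -0.1, 0.1]
grip_width: 0.0615
```

Run:
```python
from h import *
to(.3915,-.3363,.022,.4); print(st()[2][:,0],st()[0]['grip_width'])
```

```text
to [ 0.3915 -0.3363  0.022 ] shift [ 3.1 -1.2 -1.3] twist -0.3 jaw 0.1 t 25.68 q6 -0.84
[ 0.00113796 -0.05932984 -0.99823778] 0.061531105445897516
```

Call:
carry_out(
  commands=[
    [[0,-20,0,0,0],[0,-35,0,0,0],[0,-35,0,0,0],[0,-35,0,0,0],[0,0,0,0,0]],
  ],
)

```text
time: 26.1
position: [0.3906, -0.3277, 0.151]
tool_rot: [-0.486, -0.489, 0.513, -0.511]
ft_force: [1.2, 0.1, -1.7]
grip_width: 0.0596
```

Run:
```python
from h import *
to(.6260,-.1673,.15,-5.23); print(st()[2].round(3),st()[0]['grip_width'])
```

```text
to [ 0.626  -0.1673  0.15  ] shift [  -8.3  235.5 -159.9] twist 5.3 jaw 0.1 t 26.1 q6 -0.86
[[-0.006  1.     0.001]
 [-0.05   0.001 -0.999]
 [-0.999 -0.006  0.05 ]] 0.05964236167726119
```

Call:
carry_out(
  commands=[
    [[0,-2,18,-12,0],[0,-2,18,-12,0],[0,-2,18,-12,0],[0,-2,18,-12,0],[0,-2,18,-12,0],[0,-2,18,-12,0],[0,0,18,-12,0],[0,0,18,-12,0]],
  ],
)

```text
time: 26.77
position: [0.5335, -0.2273, 0.1536]
tool_rot: [-0.487, -0.49, 0.517, -0.506]
ft_force: [-0.3, 0.3, -2.5]
grip_width: 0.0594
```

Call:
carry_out(
  commands=[
    [[0,0,18,-12,0],[0,0,18,-12,0],[0,0,18,-12,0],[0,0,8,-6,0],[0,0,0,0,5],[0,0,0,0,0]],
  ],
)

```text
time: 27.27
position: [0.5972, -0.1777, 0.1415]
tool_rot: [-0.507, -0.472, 0.538, -0.481]
ft_force: [0.1, -0.6, -1.9]
grip_width: 0.0601
```

Run:
```python
from h import *
to(.6260,-.1673,.12,-5.23); print(st()[2].round(3)); wrist('w9.png')
```

```text
to [ 0.626  -0.1673  0.12  ] shift [ 20.4  28.1 -13.9] twist -0.1 jaw -5.3 t 27.27 q6 -0.32
[[-0.024  0.995 -0.092]
 [-0.04  -0.093 -0.995]
 [-0.999 -0.02   0.042]]
```

View pics/w9.png

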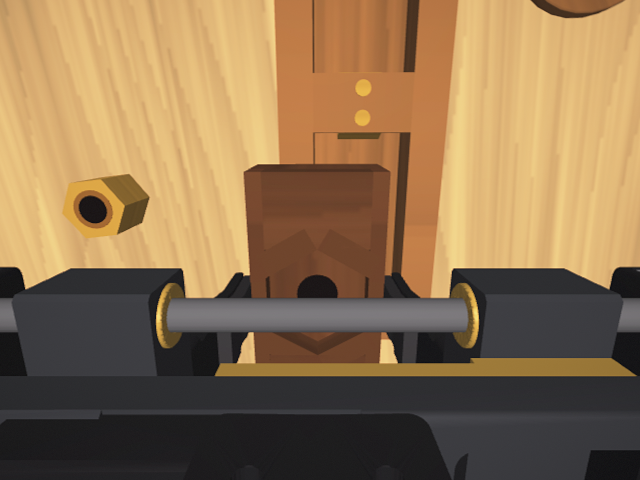

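Run:
```python
from h import *
m=robot.camera_model('wrist'); o,p,R=st()
print(ray(m,[(314,132.5),(411,133),(363,117.5),(363,88)],.052).round(4))
u=np.array([np.cos(np.radians(84.77)),np.sin(np.radians(84.77))]); v=np.array([u[1],-u[0]]); c=np.array([.6406,-.008])
for a,b in((-98,-32),(-98,32)): print(c+a/1e3*u+b/1e3*v)
# block front top edge: pick distance so that the corners are 60 mm apart
d=np.linalg.inv(m['R'])@(np.c_[(np.array([245.5,389])-m['cx'])/m['fx'],(np.array([171.,171])-m['cy'])/m['fy'],[1,1]].T)
s=.060/np.linalg.norm(d[:,0]-d[:,1]); X=(-m['R'].T@m['t'])+ (d*s).T; print(X.round(4),((X-p)@R*1e3).round(1))
f=ray(m,[(245.5,171),(389,171)],p[2]+.013);print(((f-p)@R*1e3).round(1))
```

```text
[[ 0.6006 -0.1024  0.052 ]
 [ 0.6641 -0.1084  0.052 ]
 [ 0.6332 -0.0959  0.052 ]
 [ 0.6342 -0.0782  0.052 ]]
[ 0.59980013 -0.10267508]
[ 0.66353368 -0.10850894]
[[ 0.5733 -0.1162  0.1487]
 [ 0.633  -0.1216  0.1475]] [[ -9.2 -29.1 -58.7]
 [ -9.2  30.9 -58.8]]
[[-14.9 -28.  -59. ]
 [-16.1  29.5 -59.1]]
```

Call:
carry_out(
  commands=[
    [[0,6,9,-4.5,0],[0,8,9,-4.5,0],[0,10,9,-4.5,0],[0,10,0,0,0],[0,10,0,0,0],[0,8,0,0,0],[0,0,0,0,0]],
  ],
)

```text
time: 27.9
position: [0.6233, -0.1691, 0.0801]
tool_rot: [-0.504, -0.475, 0.538, -0.481]
ft_force: [0.4, 0.0, -1.8]
grip_width: 0.0598
```

Run:
```python
from h import *
to(.6255,-.1668,.057,-5.23); print(st()[2][:,0].round(3))
```

```text
to [ 0.6255 -0.1668  0.057 ] shift [22.9  2.6 -3.4] twist 0.2 jaw -5.0 t 27.9 q6 -0.3
[-0.029 -0.038 -0.999]
```

Call:
carry_out(
  commands=[
    [[0,0,2.5,-2.8,0.2],[0,0,0,0,0],[0,4,0,0,0],[0,4,0,0,0],[0,4,0,0,0],[0,0,0,0,0]],
  ],
)

```text
time: 28.4
position: [0.6253, -0.1674, 0.067]
tool_rot: [-0.505, -0.474, 0.539, -0.479]
ft_force: [-0.1, 0.1, -3.1]
grip_width: 0.0599
```

Run:
```python
from h import *
to(.6255,-.1668,.057,-5.23); print(st()[2][:,0].round(3))
```

```text
to [ 0.6255 -0.1668  0.057 ] shift [ 9.9  0.4 -1. ] twist -0.0 jaw -5.3 t 28.4 q6 -0.28
[-0.03  -0.038 -0.999]
```

Entered without contact force. Lower on, release, lift, shut.

Call:
carry_out(
  commands=[
    [[0,4,0,-1,0],[0,4,0,0,0],[0,2,0,0,0],[0,0,0,0,0],[1,0,0,0,0],[1,0,0,0,0],[1,0,0,0,0],[1,0,0,0,0]],
  ],
)

```text
time: 29.07
position: [0.6271, -0.1674, 0.0585]
tool_rot: [-0.506, -0.472, 0.538, -0.481]
ft_force: [0.6, 0.1, -0.9]
grip_width: 0.0781
```

Call:
carry_out(
  commands=[
    [[1,-12,0,0,0],[1,-15,0,0,0],[0,-12,0,0,0],[0,0,0,0,0],[0,0,0,0,0],[0,0,0,0,0],[0,0,0,0,0],[0,0,0,0,0]],
  ],
)

```text
time: 29.73
position: [0.6289, -0.1666, 0.1025]
tool_rot: [-0.507, -0.471, 0.538, -0.482]
ft_force: [-0.9, -0.4, -0.6]
grip_width: 0.0549
```

Run:
```python
from h import *
to(.6250,-.1670,.06,-5.23); print(st()[2][:,0].round(3))
```

```text
to [ 0.625 -0.167  0.06 ] shift [42.5 -3.1 -1.1] twist -0.0 jaw -5.3 t 29.73 q6 -0.29
[-0.022 -0.042 -0.999]
```

Call:
carry_out(
  commands=[
    [[0,0,-3,-1,0],[0,0,0,0,0],[0,0,0,0,0],[0,0,0,0,0],[0,0,0,0,0],[0,0,0,0,0],[0,0,0,0,0],[0,0,0,0,0]],
  ],
)

```text
time: 30.4
position: [0.6241, -0.1646, 0.0999]
tool_rot: [-0.506, -0.472, 0.539, -0.481]
ft_force: [-0.4, -0.8, -0.1]
grip_width: 0.0037
```

Call:
carry_out(
  commands=[
    [[0,8,0,0,0],[0,8,0,0,0],[0,8,0,0,0],[0,8,0,0,0],[0,8,0,0,0],[0,5,0,0,0],[0,4,0,0,0]],
  ],
)

```text
time: 30.98
position: [0.624, -0.167, 0.0475]
tool_rot: [-0.507, -0.471, 0.538, -0.481]
ft_force: [-0.5, 4.8, 7.7]
grip_width: 0.0007
```

Call:
carry_out(
  commands=[
    [[0,4,0,0,0],[0,5,0,0,0],[0,6,0,0,0]],
  ],
)

```text
time: 31.23
position: [0.625, -0.1685, 0.0403]
tool_rot: [-0.506, -0.471, 0.538, -0.483]
ft_force: [-12.0, 5.1, 47.8]
grip_width: 0.0003
```

Call:
carry_out(
  commands=[
    [[0,-8,0,0,0],[0,-30,0,0,0],[0,-40,0,0,0],[0,-35,0,0,0],[0.8,0,-20,0,0],[0.8,0,-20,-1,0],[0.8,0,-20,-1,0],[0.8,0,-20,-1,0]],
  ],
)

```text
time: 31.9
position: [0.5513, -0.1549, 0.1589]
tool_rot: [-0.507, -0.468, 0.537, -0.486]
ft_force: [-0.4, -0.7, -0.3]
grip_width: 0.0192
```

Call:
carry_out(
  commands=[
    [[0.8,0,-20,-1,0],[0.8,0,-20,-1,0],[0.8,0,-20,-1,0],[0.8,0,-20,-1,0],[0.8,0,-20,-1,0],[0.8,0,-10,-2,0],[0.8,0,0,0,0]],
  ],
)

```text
time: 32.48
position: [0.4316, -0.1349, 0.157]
tool_rot: [-0.506, -0.471, 0.538, -0.483]
ft_force: [0.4, 0.1, -0.2]
grip_width: 0.0651
```

```bash
cat >> h.py <<'E'
def hexa(m,img,z=.04,amin=800,lo=(15,120,110)):
    """brass top faces: centre of the bright top face and heading (deg, mod 60) of a flat's normal"""
    for c in blobs(img,lo,(30,255,255),amin,2e4,5):
        P=(ray(m,cv2.convexHull(c)[:,0,:],z)[:,:2]*1e3).astype(np.float32)
        a=cv2.approxPolyDP(P.reshape(-1,1,2),4,True)[:,0]; e=np.roll(a,-1,0)-a; L=np.hypot(*e.T)
        h=np.degrees(np.arctan2(e[:,1],e[:,0]))+90; w=L>15
        ang=np.degrees(np.angle(np.sum(L[w]*np.exp(6j*np.radians(h[w])))))/6
        print('hex',cv2.boundingRect(c),'bbox mid',((P.max(0)+P.min(0))/2).round(1),'span',(P.max(0)-P.min(0)).round(1),'n',len(a),'ang',round(ang,1),np.round(h%60,1),np.round(L,1))
E
python3 - <<'E'
from h import *
to(.431,-.139,.17); print(st()[2][:,0].round(3))
m,im=wrist('w10.png'); hexa(m,im); hexa(m,im,lo=(15,120,160))
u,v=proj(m,(.431,-.139,.04))[0].astype(int); cv2.imwrite('pics/w10c.png',cv2.resize(im[max(0,v-75):v+75,max(0,u-100):u+100,::-1],None,fx=3,fy=3,interpolation=cv2.INTER_CUBIC)); print(u,v)
E
```

```text
to [ 0.431 -0.139  0.17 ] shift [-12.8  -0.4   4.7]  jaw -5.2 t 32.48 q6 -0.38
[-0.021 -0.043 -0.999]
hex (214, 333, 426, 43) bbox mid [ 513.7 -254.8] span [376.3  69.6] n 5 ang 23.7 [21.1 25.4 18.4 44.  25.6] [ 51.9 128.  202.1  26.1 377.5]
hex (214, 333, 190, 43) bbox mid [ 410.5 -240.7] span [169.8  41.3] n 4 ang 26.4 [30.1 21.1 25.4 17.9] [169.8  51.9 128.   31.3]
318 236
```

View pics/w10c.png

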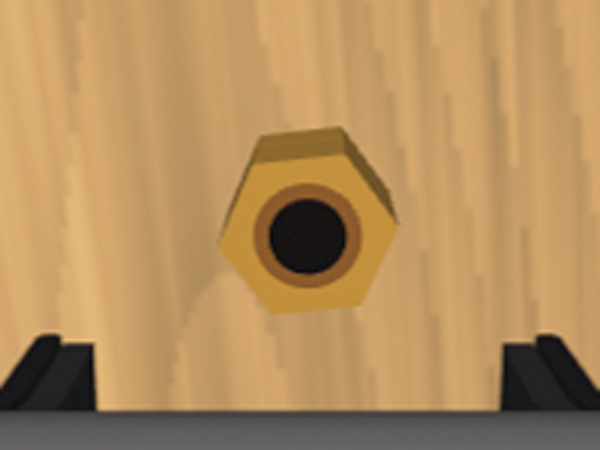

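```bash
cat >> h.py <<'E'
def hexc(m,px,z=.04):
    P=ray(m,px,z)[:,:2]; e=np.roll(P,-1,0)-P; h=np.arctan2(e[:,1],e[:,0])+np.pi/2
    a=np.degrees(np.angle(np.exp(6j*h).sum()))/6; c=P.mean(0); r=np.hypot(*(P-c).T)
    print('corners: centre',c.round(4),'flat normals',np.round([a-60,a,a+60,a+120],1),'r mm',(r*1e3).round(1)); return c,a
E
python3 - <<'E'
from h import *
m=robot.camera_model('wrist'); im=cv2.imread('pics/w10.png')[:,:,::-1].copy()
hs=cv2.cvtColor(im,cv2.COLOR_RGB2HSV); print(hs[161+65,218+100],hs[161+48,218+100],hs[161+20,218+20],hs[161+70,218+120])
c,a=hexc(m,np.array([(256,163),(346,154),(398,224),(362,305),(273,314),(219,242)])/3+[218,161])
hexa(m,im,lo=(15,165,120)); to(c[0],c[1],.019,a); to(c[0],c[1],.019,a+60)
E
```

```text
[ 15 178 146] [ 18 171 139] [ 17 123 206] [ 19 177 196]
corners: centre [ 0.4343 -0.142 ] flat normals [-89. -29.  31.  91.] r mm [23.9 23.9 23.8 24.5 24.5 24.1]
hex (229, 359, 411, 17) bbox mid [ 522.1 -271.3] span [363.3  38.6] n 4 ang 26.3 [25.5 28.5 26.5 44. ] [364.4  11.8 340.6  24.7]
hex (291, 204, 59, 62) bbox mid [ 433.5 -138.6] span [46.7 48.9] n 6 ang 28.7 [23.  30.4 31.7 25.3 31.9 31.7] [31.  22.3 22.9 26.5 27.3 20.3]
to [ 0.4343 -0.142   0.019 ] shift [1.382e+02 4.300e+00 1.000e-01] twist 23.8 jaw -5.2 t 32.53 q6 -0.38
to [ 0.4343 -0.142   0.019 ] shift [1.382e+02 4.300e+00 1.000e-01] twist -36.2 jaw -5.2 t 32.53 q6 -0.38
```

Call:
carry_out(
  commands=[
    [[0.8,10,4,0,0],[0.8,10,0,0,6],[0.8,10,0,0,6],[0.8,10,0,0,6],[0.8,10,0,0,5.5],[0.8,10,0,0,0],[0.8,10,0,0,0],[0.8,0,0,0,0]],
  ],
)

```text
time: 33.2
position: [0.4501, -0.145, 0.0795]
tool_rot: [-0.601, -0.339, 0.622, -0.369]
ft_force: [-0.1, 0.6, 0.1]
grip_width: 0.0696
```

Run:
```python
from h import *
to(.4343,-.142,.019,-29); print(st()[2][:,0].round(3))
m,im=wrist('w11.png'); hexa(m,im,lo=(15,160,175))
```

```text
to [ 0.4343 -0.142   0.019 ] shift [ 60.3 -16.5   2.4] twist -0.8 jaw -29.8 t 33.2 q6 0.07
[-0.005 -0.051 -0.999]
hex (249, 237, 72, 60) bbox mid [ 432.4 -141.2] span [47.8 42. ] n 5 ang 26.8 [25.  58.6 26.  28.5 31.4] [26.2 38.4 26.  21.3 22.9]
```

Call:
carry_out(
  commands=[
    [[0.8,0,-8,1,0],[0.8,0,-8,1,0],[0.8,0,0,0,-0.8],[0.8,10,-1,0,0],[0.8,10,-1,0,0],[0.8,10,-1,0,0],[0.8,8,0,0,0],[0.8,0,0,0,0]],
  ],
)

```text
time: 33.92
position: [0.4348, -0.14, 0.0433]
tool_rot: [-0.6, -0.342, 0.617, -0.378]
ft_force: [-0.5, 0.6, -0.7]
grip_width: 0.0697
```

Run:
```python
from h import *
to(.4343,-.142,.019,-29); print(st()[2][:,0].round(3))
```

```text
to [ 0.4343 -0.142   0.019 ] shift [24.4 -0.2  0.8] twist 0.3 jaw -28.7 t 33.92 q6 0.07
[ 0.005 -0.056 -0.998]
```

Call:
carry_out(
  commands=[
    [[0.8,8,-1,1,0],[0.8,8,-1,0,0],[0.8,7,-1,0,0],[0.8,0,0,0,0],[0,0,0,0,0],[0,0,0,0,0],[0,0,0,0,0],[0,0,0,0,0]],
  ],
  force=30,
)

```text
time: 34.58
position: [0.4324, -0.1414, 0.0191]
tool_rot: [-0.6, -0.341, 0.616, -0.379]
ft_force: [-0.0, -0.4, -1.0]
grip_width: 0.0505
```

Call:
carry_out(
  commands=[
    [[0,0,0,0,0],[0,0,0,0,0]],
  ],
)

```text
time: 34.75
position: [0.4325, -0.1413, 0.0194]
tool_rot: [-0.6, -0.341, 0.616, -0.379]
ft_force: [-0.2, 0.2, -3.5]
grip_width: 0.0418
```

Run:
```python
from h import *
to(.4343,-.142,.019,-29); print(st()[2][:,0].round(3),st()[0]['grip_width'])
```

```text
to [ 0.4343 -0.142   0.019 ] shift [ 0.5  1.9 -0.3] twist 0.3 jaw -28.7 t 34.75 q6 0.08
[ 0.007 -0.058 -0.998] 0.0418412789164597
```

Call:
carry_out(
  commands=[
    [[0,-15,0,0,0],[0,-25,0,0,0],[0,-30,0,0,0],[0,-30,0,0,0],[0,0,0,0,0]],
  ],
)

```text
time: 35.17
position: [0.4292, -0.1339, 0.1197]
tool_rot: [-0.598, -0.345, 0.618, -0.376]
ft_force: [0.5, -0.3, -4.8]
grip_width: 0.0422
```

Run:
```python
from h import *
to(.625,-.168,.12,-5.23); to(.625,-.168,.12,-65.23);print(st()[2][:,0].round(3),st()[0]['grip_width'])
```

```text
to [ 0.625 -0.168  0.12 ] shift [  1.2 188.  -64.2] twist -23.5 jaw -28.7 t 35.17 q6 0.04
to [ 0.625 -0.168  0.12 ] shift [  1.2 188.  -64.2] twist 36.5 jaw -28.7 t 35.17 q6 0.04
[-0.001 -0.052 -0.999] 0.04223516219462603
```

Call:
carry_out(
  commands=[
    [[0,-2,19,-6.4,0],[0,-2,19,-6.4,0],[0,-2,19,-6.4,0],[0,-2,19,-6.4,0],[0,-2,19,-6.4,0],[0,-2,19,-6.4,0],[0,-2,19,-6.4,0],[0,-2,19,-6.4,0]],
  ],
)

```text
time: 35.83
position: [0.5797, -0.156, 0.1266]
tool_rot: [-0.594, -0.352, 0.623, -0.368]
ft_force: [1.6, 0.7, -4.1]
grip_width: 0.0423
```

Call:
carry_out(
  commands=[
    [[0,-2,19,-6.4,0],[0,0,12,-5,0],[0,0,0,0,-6],[0,0,0,0,-6],[0,0,0,0,-6],[0,0,0,0,-5.5],[0,0,0,0,0]],
  ],
)

```text
time: 36.42
position: [0.6125, -0.1594, 0.1119]
tool_rot: [-0.5, -0.481, 0.536, -0.481]
ft_force: [-0.1, -0.6, -3.3]
grip_width: 0.0423
```

Run:
```python
from h import *
to(.625,-.168,.085,-5.23);print(st()[2][:,0].round(3),st()[0]['grip_width'])
wrist('w12.png')
```

```text
to [ 0.625 -0.168  0.085] shift [26.7 14.1  6.6] twist 1.0 jaw -4.2 t 36.42 q6 -0.31
[-0.037 -0.034 -0.999] 0.04232797949548756
```

View pics/w12.png

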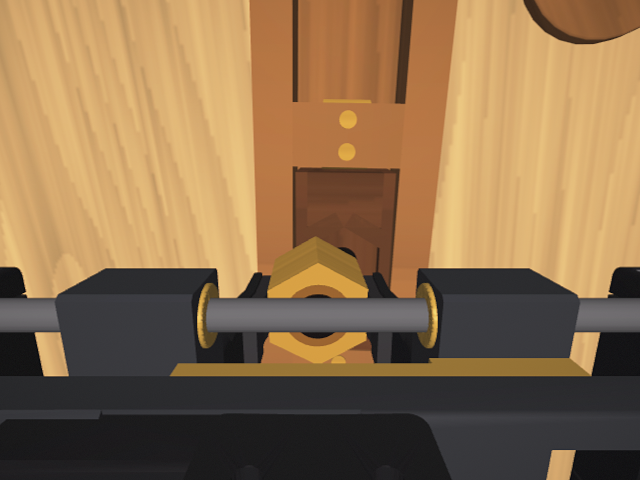

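Run:
```python
from h import *
m=robot.camera_model('wrist'); im=cv2.imread('pics/w12.png')
g=im.astype(int).sum(2)
for r in (180,195,215): print(r,'L',g[r,284:310],'R',g[r,378:406])
print('col345',g[155:182,345])
R=st()[2]; p=st()[1]
print(ray(m,[(340,170),(394,195)],.052))
# held sleeve top corners
hexc(m,[(318,263),(366,290),(369,343)],p[2]+.021)
```

```text
180 L [375 373 376 374 373 373 373 383 300 159 140 189 224 233 229 231 230 232
 230 231 229 229 231 217 211 210] R [208 207 207 205 206 216 228 233 229 231 229 229 233 229 231 229 229 197
 157 147 181 318 378 375 371 373 372 370]
195 L [372 370 371 370 373 372 375 380 295 156 144 186 223 231 228 230 230 231
 230 230 229 230 231 218 211 212] R [203 203 203 204 209 223 229 230 230 229 228 228 228 229 229 228 199 154
 150 213 331 378 372 371 369 368 371 372]
215 L [368 367 369 369 367 368 370 377 295 157 146 175 204 215 213 213 211 215
 211 214 213 212 218 229 235 239] R [230 233 235 226 213 214 214 213 212 214 212 212 213 214 204 171 144 173
 302 368 369 368 367 367 368 367 369 367]
col345 [467 467 465 464 464 417 369 363 365 365 366 373 284 199 170 173 156 163
 197 205 204 205 206 208 208 210 206]
[[ 0.62848295 -0.10648721  0.052     ]
 [ 0.6602     -0.12377066  0.052     ]]
corners: centre [ 0.6285 -0.1533] flat normals [-60.7  -0.7  59.3 119.3] r mm [21.3  7.4 22. ]
```

Run:
```python
from h import *
m=robot.camera_model('wrist')
print(ray(m,[(345,167),(345,172.5),(345,171.5),(293,195),(295.5,195),(394.5,195),(397.7,195)],.052).round(4))
to(.6255,-.1675,.075,-5.23)
```

```text
[[ 0.6316 -0.1049  0.052 ]
 [ 0.6314 -0.1082  0.052 ]
 [ 0.6314 -0.1076  0.052 ]
 [ 0.5989 -0.1194  0.052 ]
 [ 0.6005 -0.1195  0.052 ]
 [ 0.6605 -0.1238  0.052 ]
 [ 0.6624 -0.1239  0.052 ]]
to [ 0.6255 -0.1675  0.075 ] shift [36.2 15.4  5.9] twist 0.8 jaw -4.4 t 36.47 q6 -0.3
```

Call:
carry_out(
  commands=[
    [[0,5,7,3,0.8],[0,8,7,3,0],[0,8,0,0,0],[0,8,0,0,0],[0,4,0,0,0],[0,0,0,0,0]],
  ],
)

```text
time: 36.97
position: [0.6239, -0.168, 0.0707]
tool_rot: [-0.506, -0.476, 0.543, -0.472]
ft_force: [0.9, 1.2, -3.9]
grip_width: 0.0416
```

Run:
```python
from h import *
to(.6268,-.168,.0595,-5.23);print(st()[2][:,0].round(3))
```

```text
to [ 0.6268 -0.168   0.0595] shift [11.1  3.3 -0.7] twist -0.6 jaw -5.8 t 36.97 q6 -0.28
[-0.043 -0.032 -0.999]
```

Call:
carry_out(
  commands=[
    [[0,-2,3,-0.5,-0.6],[0,0,0,0,0],[0,3,0,0,0],[0,3,0,0,0],[0,3,0,0,0],[0,0,0,0,0]],
  ],
)

```text
time: 37.47
position: [0.627, -0.1679, 0.0636]
tool_rot: [-0.503, -0.479, 0.54, -0.475]
ft_force: [-0.4, 0.2, -4.2]
grip_width: 0.0419
```

Run:
```python
from h import *
to(.6268,-.168,.0595,-5.23);print(st()[2][:,0].round(3))
```

```text
to [ 0.6268 -0.168   0.0595] shift [ 4.1 -0.  -0. ] twist 0.1 jaw -5.1 t 37.47 q6 -0.29
[-0.042 -0.032 -0.999]
```

Call:
carry_out(
  commands=[
    [[0,3,0,0,0],[0,2,0,0,0],[0,0,0,0,0],[0.8,0,0,0,0],[0.8,0,0,0,0],[0.8,0,0,0,0],[0.8,0,0,0,0],[0.8,0,0,0,0]],
  ],
)

```text
time: 38.13
position: [0.6294, -0.1693, 0.0632]
tool_rot: [-0.504, -0.476, 0.539, -0.478]
ft_force: [0.5, 0.0, -0.4]
grip_width: 0.0657
```

Call:
carry_out(
  commands=[
    [[0.8,-20,0,0,0],[0.8,-30,0,0,0],[0.8,-30,0,0,0],[0.8,-30,0,0,0],[0.8,0,0,-40,0],[0.8,0,0,-40,0],[0.8,0,0,-40,0],[0.8,0,0,-40,0]],
  ],
)

```text
time: 38.8
position: [0.6519, -0.0131, 0.1736]
tool_rot: [-0.509, -0.469, 0.542, -0.477]
ft_force: [0.4, 0.1, -0.5]
grip_width: 0.0696
```

Run:
```python
from h import *
t=robot.camera_model('top'); im=robot.camera('top'); cv2.imwrite('pics/t2.png',im[:,:,::-1])
for c in blobs(im,(15,150,110),(28,255,255),60): print('br',cv2.boundingRect(c),rect(t,c,.04),rect(t,c,.08))
to(.431,.123,.15);print(st()[2][:,0].round(3))
```

```text
br (140, 258, 20, 18) (array([538.4, 400.7,  43. ,  39. ]), -22.8) (array([533.4, 385.2,  41.3,  37.5]), -22.8)
br (389, 216, 21, 19) (array([ 634.8, -175.2,   46.8,   43.1]), 89.9) (array([ 626. , -168.2,   45. ,   41.4]), 89.9)
br (628, 214, 12, 11) (array([ 648.2, -727.4,   26.9,   24.1]), 89.9) (array([ 638.9, -698.8,   25.8,   23.2]), 89.9)
to [0.431 0.123 0.15 ] shift [  25.  -231.9 -105.4]  jaw -5.7 t 38.85 q6 -0.04
[-0.027 -0.033 -0.999]
```

Call:
carry_out(
  commands=[
    [[0.8,0,-20,-12,0],[0.8,0,-20,-12,0],[0.8,0,-20,-12,0],[0.8,0,-20,-12,0],[0.8,0,-20,-12,0],[0.8,0,-20,-12,0],[0.8,0,-20,-12,0],[0.8,0,-20,-12,0]],
  ],
)

```text
time: 39.52
position: [0.502, 0.1131, 0.1736]
tool_rot: [-0.51, -0.47, 0.535, -0.482]
ft_force: [-0.1, -0.9, 1.0]
grip_width: 0.0694
```

Call:
carry_out(
  commands=[
    [[0.8,0,-20,-3,0],[0.8,0,-20,-3,0],[0.8,0,-12,-3,0],[0.8,0,0,0,0]],
  ],
)

```text
time: 39.85
position: [0.444, 0.1297, 0.1743]
tool_rot: [-0.509, -0.473, 0.534, -0.482]
ft_force: [-0.1, 0.1, -0.3]
grip_width: 0.0697
```

Run:
```python
from h import *
to(.431,.123,.15);print(st()[2][:,0].round(3))
m,im=wrist('w13.png'); hexa(m,im,lo=(15,160,175)); print(proj(m,(.431,.123,.04)))
```

```text
to [0.431 0.123 0.15 ] shift [ 24.8 -12.    6.9]  jaw -5.1 t 39.85 q6 0.18
[-0.018 -0.035 -0.999]
hex (279, 207, 52, 54) bbox mid [431.9 125. ] span [42.  46.7] n 6 ang 2.6 [0.8 1.8 3.4 5.8 1.3 2.4] [24.5 22.8 21.8 24.5 24.7 22.4]
hex (330, 115, 60, 57) bbox mid [482.1 194.6] span [46. 44.] n 6 ang 17.0 [16.5 18.6 19.3 13.  16.  19. ] [25.  22.  22.9 26.3 20.6 22. ]
[[303.72948633 236.48729829]]
```

Run:
```python
from h import *
to(.432,.125,.019,2.6)
```

```text
to [0.432 0.125 0.019] shift [155.8 -11.2  -0. ] twist -7.7 jaw -5.1 t 39.9 q6 0.18
```

Call:
carry_out(
  commands=[
    [[0.8,0,-12,5,-4],[0.8,10,-1,0,-3.7],[0.8,20,-1,0,0],[0.8,20,-1,0,0],[0.8,20,-1,0,0],[0.8,15,-1,0,0],[0.8,10,-1,0,0],[0.8,0,0,0,0]],
  ],
)

```text
time: 40.57
position: [0.445, 0.1188, 0.0794]
tool_rot: [0.481, 0.501, -0.493, 0.524]
ft_force: [-0.3, -0.9, -0.2]
grip_width: 0.0696
```

Run:
```python
from h import *
to(.432,.125,.019,2.6);print(st()[2][:,0].round(3))
```

```text
to [0.432 0.125 0.019] shift [ 60.  -13.3  -9. ] twist 0.3 jaw 2.9 t 40.57 q6 0.04
[ 0.012 -0.034 -0.999]
```

Call:
carry_out(
  commands=[
    [[0.8,0,-7,-5,0],[0.8,0,-6,-4,0],[0.8,10,-2,0,0],[0.8,10,-1,0,0],[0.8,10,-1,0,0],[0.8,0,0,0,0]],
  ],
)

```text
time: 41.07
position: [0.4327, 0.127, 0.0513]
tool_rot: [0.485, 0.498, -0.49, 0.526]
ft_force: [-0.3, -0.3, 0.4]
grip_width: 0.0697
```

Run:
```python
from h import *
to(.432,.125,.019,2.6);print(st()[2][:,0].round(3))
```

```text
to [0.432 0.125 0.019] shift [32.3 -1.5  0.8] twist 0.2 jaw 2.8 t 41.07 q6 0.08
[ 0.024 -0.034 -0.999]
```

Call:
carry_out(
  commands=[
    [[0.8,10,-2,0,0],[0.8,10,-1,0,0],[0.8,8,-1,0,0],[0.8,5,0,0,0],[0.8,0,0,0,0]],
  ],
)

```text
time: 41.48
position: [0.4324, 0.1272, 0.0211]
tool_rot: [0.487, 0.496, -0.487, 0.529]
ft_force: [-0.7, -0.2, 0.3]
grip_width: 0.0697
```

Run:
```python
from h import *
to(.432,.125,.019,2.6);print(st()[2][:,0].round(3))
```

```text
to [0.432 0.125 0.019] shift [ 2.2 -0.5  2.1] twist 0.4 jaw 3.0 t 41.48 q6 0.09
[ 0.033 -0.033 -0.999]
```

Call:
carry_out(
  commands=[
    [[0,0,0,0,0],[0,0,0,0,0],[0,0,0,0,0],[0,0,0,0,0],[0,0,0,0,0],[0,0,0,0,0]],
  ],
)

```text
time: 41.98
position: [0.4327, 0.1274, 0.0227]
tool_rot: [0.487, 0.496, -0.487, 0.529]
ft_force: [0.2, 0.1, -3.7]
grip_width: 0.0421
```

Call:
carry_out(
  commands=[
    [[0,-15,0,0,0],[0,-25,0,0,0],[0,-30,0,0,0],[0,-30,0,0,0],[0,0,0,0,0]],
  ],
)

```text
time: 42.4
position: [0.4266, 0.1305, 0.1229]
tool_rot: [0.485, 0.498, -0.49, 0.527]
ft_force: [0.4, 0.5, -3.5]
grip_width: 0.0421
```

Run:
```python
from h import *
to(.655,.151,.12,-5.23);print(st()[2][:,0].round(3),st()[0]['grip_width'])
```

```text
to [0.655 0.151 0.12 ] shift [  7.8 229.   -9.2] twist 8.1 jaw 2.9 t 42.4 q6 0.06
[ 0.024 -0.033 -0.999] 0.04214027339859796
```

Call:
carry_out(
  commands=[
    [[0,-2,20,-1,0],[0,-2,20,-1,0],[0,-2,20,-1,0],[0,-2,20,-1,0],[0,-2,20,-1,0],[0,-2,20,-1,0],[0,-2,20,-1,0],[0,-2,20,-1,0]],
  ],
)

```text
time: 43.07
position: [0.5771, 0.1468, 0.1318]
tool_rot: [0.478, 0.504, -0.496, 0.521]
ft_force: [0.4, -0.5, -3.5]
grip_width: 0.0423
```

Call:
carry_out(
  commands=[
    [[0,-2,20,-1,0],[0,-1,20,-1,0],[0,0,14,0,0],[0,0,0,0,4],[0,0,0,0,4],[0,0,0,0,0]],
  ],
)

```text
time: 43.57
position: [0.6335, 0.1508, 0.1207]
tool_rot: [-0.512, -0.469, 0.535, -0.482]
ft_force: [-1.1, 0.2, -4.5]
grip_width: 0.0422
```

Run:
```python
from h import *
to(.655,.151,.085,-5.23);print(st()[2][:,0].round(3),st()[0]['grip_width'])
m,im=wrist('w14.png')
g=im.astype(int).sum(2)
for r in (190,205,220): print(r,g[r,225:420:1].tolist())
```

```text
to [0.655 0.151 0.085] shift [35.4 21.7 -3.6] twist -0.3 jaw -5.5 t 43.57 q6 0.2
[-0.011 -0.036 -0.999] 0.042187799350349546
190 [528, 525, 527, 531, 536, 535, 535, 532, 534, 537, 541, 549, 563, 577, 582, 585, 588, 588, 581, 575, 567, 562, 559, 552, 547, 542, 544, 549, 555, 555, 558, 556, 554, 551, 548, 550, 558, 567, 557, 460, 347, 346, 347, 351, 351, 350, 350, 350, 350, 349, 351, 352, 350, 352, 351, 350, 351, 352, 351, 349, 351, 350, 352, 351, 350, 351, 352, 352, 349, 350, 351, 350, 352, 353, 358, 285, 160, 168, 315, 390, 394, 343, 256, 222, 226, 229, 228, 230, 230, 228, 226, 228, 230, 232, 237, 235, 235, 237, 237, 237, 236, 237, 239, 236, 236, 236, 234, 237, 236, 239, 238, 236, 237, 234, 238, 236, 237, 237, 238, 236, 237, 236, 238, 236, 239, 237, 236, 236, 236, 237, 237, 236, 237, 237, 236, 237, 236, 236, 239, 239, 236, 237, 236, 236, 238, 237, 236, 236, 239, 236, 236, 234, 236, 238, 235, 236, 236, 238, 237, 237, 237, 239, 239, 237, 240, 236, 228, 225, 228, 227, 228, 226, 226, 226, 228, 219, 247, 322, 352, 349, 347, 346, 348, 346, 349, 347, 346, 349, 346, 347, 347, 349, 349, 347, 
[... 1264 characters left out ...]
 351, 351, 350, 352, 351, 350, 349, 352, 352, 352, 351, 351, 351, 352, 351, 353, 352, 351, 353, 356, 343, 244, 129, 247, 360, 393, 376, 287, 207, 215, 216, 217, 214, 218, 217, 217, 215, 218, 218, 217, 217, 218, 214, 218, 217, 217, 214, 216, 218, 215, 215, 218, 216, 215, 216, 213, 210, 211, 215, 219, 220, 223, 216, 214, 216, 208, 206, 206, 209, 211, 216, 222, 222, 229, 232, 234, 234, 237, 237, 241, 242, 237, 237, 232, 233, 235, 237, 239, 239, 237, 236, 233, 224, 218, 215, 216, 216, 217, 218, 216, 215, 217, 217, 215, 216, 217, 215, 216, 215, 218, 218, 217, 218, 216, 216, 215, 217, 217, 212, 226, 304, 350, 352, 350, 351, 349, 350, 351, 352, 350, 351, 349, 350, 351, 350, 350, 350, 351, 351, 351]
```

View pics/w14.png

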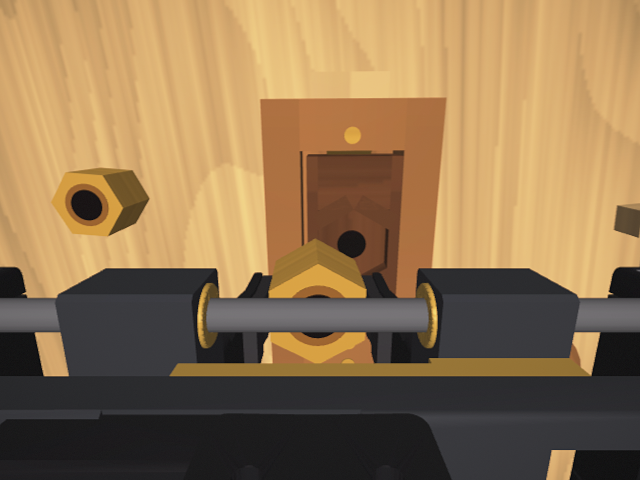

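Run:
```python
from h import *
m=robot.camera_model('wrist')
g=cv2.imread('pics/w14.png').astype(int).sum(2); print(g[146:162,335].tolist())
P=ray(m,[(307.5,205),(400,205)],.052); print(P.round(4),P.mean(0)); print(ray(m,(335,155.5),.052)); print(ray(m,(351.5,243.5),.040))
to(.657,.151,.085,-5.23)
```

```text
[370, 367, 368, 373, 339, 216, 191, 189, 181, 155, 184, 202, 210, 209, 207, 210]
[[0.6296 0.1822 0.052 ]
 [0.6884 0.1768 0.052 ]] [0.6590262  0.17947696 0.052     ]
[[0.64957997 0.2112741  0.052     ]]
[[0.65667077 0.1504057  0.04      ]]
to [0.657 0.151 0.085] shift [34.9 24.6 -3.8] twist -0.2 jaw -5.4 t 43.62 q6 0.19
```

Call:
carry_out(
  commands=[
    [[0,5,8,-2,0],[0,5,8,-2,0],[0,8,7,-1,0],[0,8,0,0,0],[0,6,0,0,0],[0,5,0,0,0],[0,0,0,0,0]],
  ],
)

```text
time: 44.2
position: [0.655, 0.1522, 0.074]
tool_rot: [-0.508, -0.473, 0.535, -0.482]
ft_force: [0.3, 0.0, -3.4]
grip_width: 0.0417
```

Run:
```python
from h import *
to(.6573,.152,.063,-5.23);print(st()[2][:,0].round(3))
```

```text
to [0.6573 0.152  0.063 ] shift [10.9  2.4 -0.4] twist 0.2 jaw -5.1 t 44.2 q6 0.19
[-0.02  -0.036 -0.999]
```

Call:
carry_out(
  commands=[
    [[0,-1.5,2.5,0,0],[0,0,0,0,0],[0,3,0,0,0],[0,3,0,0,0],[0,3,0,0,0],[0,0,0,0,0]],
  ],
)

```text
time: 44.7
position: [0.6574, 0.1517, 0.0668]
tool_rot: [-0.508, -0.472, 0.535, -0.482]
ft_force: [0.3, -0.5, -3.7]
grip_width: 0.042
```

Run:
```python
from h import *
to(.6573,.152,.063,-5.23);print(st()[2][:,0].round(3))
```

```text
to [0.6573 0.152  0.063 ] shift [ 3.8 -0.1 -0.4] twist 0.2 jaw -5.1 t 44.7 q6 0.19
[-0.019 -0.036 -0.999]
```

Call:
carry_out(
  commands=[
    [[0,3,0,0,0],[0,2,0,0,0],[0,0,0,0,0],[0.8,0,0,0,0],[0.8,0,0,0,0],[0.8,0,0,0,0],[0.8,0,0,0,0],[0.8,0,0,0,0]],
  ],
)

```text
time: 45.37
position: [0.66, 0.1518, 0.0659]
tool_rot: [-0.51, -0.471, 0.533, -0.484]
ft_force: [-0.1, 0.5, 0.0]
grip_width: 0.0658
```

Call:
carry_out(
  commands=[
    [[0.8,-20,0,0,0],[0.8,-30,0,0,0],[0.8,-35,0,0,0],[0.8,-20,0,0,0],[0.8,0,-20,-3,0],[0.8,0,-20,-3,0],[0.8,0,-20,-3,0],[0.8,0,-20,-3,0]],
  ],
)

```text
time: 46.03
position: [0.5876, 0.1735, 0.1771]
tool_rot: [-0.514, -0.467, 0.531, -0.486]
ft_force: [-0.3, 0.5, -0.2]
grip_width: 0.0698
```

Call:
carry_out(
  commands=[
    [[0.8,0,-20,-3,0],[0.8,0,-20,-3,0],[0.8,0,-20,-3,0],[0.8,0,-20,-3,0],[0.8,0,-10,0,0],[0.8,0,0,0,0]],
  ],
)

```text
time: 46.53
position: [0.4918, 0.1951, 0.1784]
tool_rot: [-0.514, -0.468, 0.53, -0.486]
ft_force: [-0.7, -0.5, -0.8]
grip_width: 0.0694
```

Run:
```python
from h import *
m,im=wrist('w15.png'); hexa(m,im,lo=(15,160,175)); 
t=robot.camera_model('top'); im=robot.camera('top'); cv2.imwrite('pics/t3.png',im[:,:,::-1])
for c in blobs(im,(15,150,110),(28,255,255),60): print('br',cv2.boundingRect(c),rect(t,c,.04),rect(t,c,.08))
to(.482,.1946,.019,17);print(st()[2][:,0].round(3))
```

```text
hex (276, 203, 56, 50) bbox mid [481.6 194.8] span [46.4 44.5] n 6 ang 20.2 [18.4 21.2 20.  20.3 20.3 20.6] [22.7 23.1 23.9 23.5 22.7 24.9]
br (231, 282, 18, 20) (array([481. , 192.5,  42.8,  38.6]), 1.7) (array([478.2, 185.1,  41.2,  37.1]), 1.7)
br (389, 216, 21, 19) (array([ 634.9, -175.2,   46.4,   42.7]), 24.6) (array([ 626.1, -168.2,   44.6,   41. ]), 24.6)
br (628, 214, 12, 11) (array([ 648.5, -727.2,   25.7,   25.3]), 82.1) (array([ 639.2, -698.7,   24.7,   24.3]), 82.1)
br (249, 203, 20, 19) (array([667.3, 154.3,  45.4,  42.9]), 83.4) (array([657.2, 148.4,  43.6,  41.2]), 83.4)
to [0.482  0.1946 0.019 ] shift [159.5 -13.8  -4. ] twist -22.2 jaw -5.2 t 46.63 q6 0.3
[ 0.004 -0.035 -0.999]
```

Call:
carry_out(
  commands=[
    [[0.8,10,-10,5,-6],[0.8,10,-2,0,-6.5],[0.8,15,-1,0,-6.5],[0.8,20,-1,0,-6.5],[0.8,20,-1,0,0],[0.8,15,-1,0,0],[0.8,10,-1,0,0],[0.8,0,0,0,0]],
  ],
)

```text
time: 47.3
position: [0.4994, 0.1842, 0.0772]
tool_rot: [0.396, 0.568, -0.402, 0.599]
ft_force: [-0.3, -0.7, 0.4]
grip_width: 0.0699
```

Run:
```python
from h import *
to(.4818,.1948,.019,20.2);print(st()[2][:,0].round(3))
```

```text
to [0.4818 0.1948 0.019 ] shift [ 57.3 -13.5 -18.6] twist 1.1 jaw 21.3 t 47.3 q6 -0.16
[ 0.031 -0.031 -0.999]
```

Call:
carry_out(
  commands=[
    [[0.8,0,-7,-9,0],[0.8,0,-6,-9,0],[0.8,0,0,0,1],[0.8,10,-1,0,0],[0.8,10,-1,0,0],[0.8,5,0,0,0],[0.8,0,0,0,0]],
  ],
)

```text
time: 47.88
position: [0.484, 0.1968, 0.0521]
tool_rot: [0.405, 0.561, -0.405, 0.598]
ft_force: [0.4, 0.1, 0.1]
grip_width: 0.07
```

Run:
```python
from h import *
to(.4818,.1948,.019,20.2);print(st()[2][:,0].round(3))
```

```text
to [0.4818 0.1948 0.019 ] shift [33.1 -3.7 -0.2] twist -0.0 jaw 20.2 t 47.88 q6 -0.1
[ 0.042 -0.029 -0.999]
```

Call:
carry_out(
  commands=[
    [[0.8,8,-4,0,0],[0.8,10,-1,0,0],[0.8,8,-1,0,0],[0.8,5,0,0,0],[0.8,0,0,0,0]],
  ],
)

```text
time: 48.3
position: [0.4817, 0.1944, 0.0208]
tool_rot: [0.406, 0.56, -0.404, 0.599]
ft_force: [-0.6, 0.6, -0.0]
grip_width: 0.0695
```

Run:
```python
from h import *
to(.4818,.1948,.019,20.2);print(st()[2][:,0].round(3))
```

```text
to [0.4818 0.1948 0.019 ] shift [ 1.8  0.2 -0.4] twist -0.0 jaw 20.2 t 48.3 q6 -0.1
[ 0.046 -0.029 -0.999]
```

Call:
carry_out(
  commands=[
    [[0,0,0,0,0],[0,0,0,0,0],[0,0,0,0,0],[0,0,0,0,0],[0,0,0,0,0],[0,0,0,0,0]],
  ],
)

```text
time: 48.8
position: [0.4823, 0.1945, 0.0217]
tool_rot: [0.406, 0.56, -0.403, 0.599]
ft_force: [-0.2, 0.3, -3.9]
grip_width: 0.0416
```

Call:
carry_out(
  commands=[
    [[0,-15,0,0,0],[0,-30,0,0,0],[0,-35,0,0,0],[0,-35,0,0,0],[0,-25,0,0,0],[0,0,0,0,0]],
  ],
)

```text
time: 49.3
position: [0.4715, 0.1979, 0.1622]
tool_rot: [0.403, 0.564, -0.407, 0.595]
ft_force: [1.6, -0.7, -4.6]
grip_width: 0.0422
```

Run:
```python
from h import *
t=robot.camera_model('top'); im=cv2.imread('pics/top0.png')[:,:,::-1]
P=ray(t,[(461,239),(535,240),(533,288),(460,286)],.024); print('tray rim corners',P.round(4),P.mean(0))
to(.549,-.414,.19);print(st()[2].round(3),st()[0]['grip_width'])
```

```text
tray rim corners [[ 0.6041 -0.3234  0.024 ]
 [ 0.6014 -0.4983  0.024 ]
 [ 0.4884 -0.483   0.024 ]
 [ 0.4934 -0.3142  0.024 ]] [ 0.54685161 -0.4047396   0.024     ]
to [ 0.549 -0.414  0.19 ] shift [  -6.5 -137.2  601.9]  jaw 20.1 t 49.3 q6 -0.12
[[ 0.033  0.939  0.343]
 [-0.03   0.344 -0.938]
 [-0.999  0.021  0.04 ]] 0.042154901902315765
```

Call:
carry_out(
  commands=[
    [[0,-1,-9,38,0],[0,-1,-9,38,0],[0,-1,-9,38,0],[0,-1,-9,38,0],[0,-1,-9,38,0],[0,-1,-9,38,0],[0,-1,-9,38,0],[0,-1,-9,38,0]],
  ],
)

```text
time: 49.97
position: [0.5031, -0.1131, 0.1709]
tool_rot: [0.398, 0.572, -0.402, 0.594]
ft_force: [0.9, 0.0, -4.0]
grip_width: 0.0422
```

Call:
carry_out(
  commands=[
    [[0,0,-9,38,0],[0,0,-9,38,0],[0,0,-9,38,0],[0,0,-9,38,0],[0,0,-9,38,0],[0,0,-9,38,0],[0,0,0,0,0],[0,0,0,0,0]],
  ],
)

```text
time: 50.63
position: [0.5258, -0.3639, 0.1567]
tool_rot: [0.401, 0.577, -0.406, 0.584]
ft_force: [-0.8, 1.2, -4.5]
grip_width: 0.0422
```

Run:
```python
from h import *
to(.548,-.448,.1);print(st()[2][:,0].round(3),st()[0]['grip_width']); wrist('w16.png')
```

```text
to [ 0.548 -0.448  0.1  ] shift [57.8 -8.6 85.8]  jaw 20.4 t 50.63 q6 -1.13
[ 0.005 -0.012 -1.   ] 0.04224688654248976
```

View pics/w16.png

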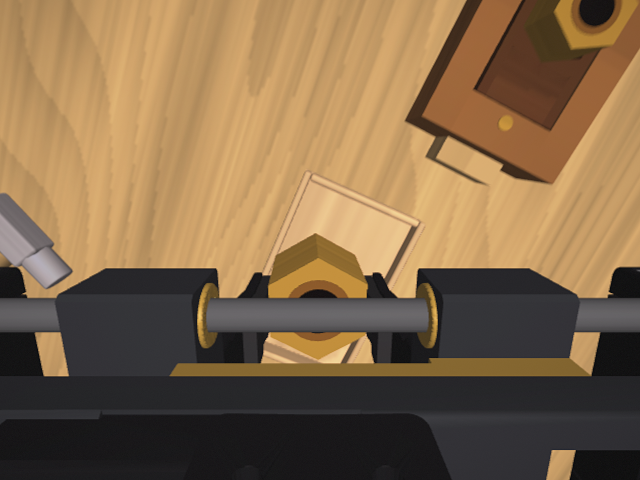

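Run:
```python
from h import *
m=robot.camera_model('wrist'); P=ray(m,[(307,172),(424,223)],.024)[:,:2]; print(P.round(4)); d=P[1]-P[0]; L=np.hypot(*d); d/=L; n=np.array([d[1],-d[0]])
c=P.mean(0)+.085*n; print('len',L,'head',np.degrees(np.arctan2(d[1],d[0])),'centre',c, 'spots',c+.04*n,c-.04*n)
to(*(c+.04*n),.1); to(*(c+.04*n),.03)
```

```text
[[ 0.5022 -0.3217]
 [ 0.6077 -0.3269]]
len 0.10560208408363844 head -2.8106274740098907 centre [ 0.55081945 -0.40918479] spots [ 0.54885805 -0.44913667] [ 0.55278085 -0.36923291]
to [ 0.5489 -0.4491  0.1   ] shift [57.9 -7.9 86.3]  jaw 20.4 t 50.68 q6 -1.13
to [ 0.5489 -0.4491  0.03  ] shift [127.8  -7.9  85.3]  jaw 20.4 t 50.68 q6 -1.13
```

Call:
carry_out(
  commands=[
    [[0,0,-2,28,0],[0,0,-2,28,0],[0,5,-2,28,0],[0,15,-2,0,0],[0,20,-1,0,0],[0,20,-1,0,0],[0,0,0,0,0]],
  ],
)

```text
time: 51.27
position: [0.5428, -0.4368, 0.085]
tool_rot: [0.4, 0.585, -0.403, 0.58]
ft_force: [-0.5, 0.8, -5.3]
grip_width: 0.0422
```

Run:
```python
from h import *
to(.549,-.447,.028);print(st()[2][:,0].round(3))
```

```text
to [ 0.549 -0.447  0.028] shift [57.   2.5 11.9]  jaw 20.9 t 51.27 q6 -1.2
[-0.008  0.    -1.   ]
```

Call:
carry_out(
  commands=[
    [[0,5,2,12,0],[0,12,0,0,0],[0,12,0,0,0],[0,10,0,0,0],[0,8,0,0,0],[0,4,0,0,0],[0,0,0,0,0]],
  ],
)

```text
time: 51.85
position: [0.5473, -0.4382, 0.0285]
tool_rot: [0.399, 0.589, -0.4, 0.578]
ft_force: [-1.4, -1.1, -0.2]
grip_width: 0.0419
```

Run:
```python
from h import *
to(.549,-.447,.028);print(st()[2][:,0].round(3),st()[0]['ft_force'])
```

```text
to [ 0.549 -0.447  0.028] shift [ 0.4 -1.6  8.8]  jaw 21.3 t 51.85 q6 -1.2
[-0.015  0.008 -1.   ] [-1.35439091 -1.13564228 -0.2225875 ]
```

Call:
carry_out(
  commands=[
    [[0,-5,0,0,0],[0,0,-1,8,0],[0,4,0,0,0],[0,1,0,0,0],[0.65,0,0,0,0],[0.65,0,0,0,0],[0.65,0,0,0,0],[0.65,0,0,0,0]],
  ],
)

```text
time: 52.52
position: [0.552, -0.4495, 0.0327]
tool_rot: [0.398, 0.586, -0.401, 0.581]
ft_force: [-0.1, -0.4, -0.1]
grip_width: 0.0554
```

Call:
carry_out(
  commands=[
    [[0.65,-15,0,0,0],[0.65,-30,0,0,0],[0.65,-40,0,0,0],[0.65,-40,0,0,0],[0.8,-20,0,0,0],[0.8,0,10,-38,0],[0.8,0,10,-38,0],[0.8,0,10,-38,0]],
  ],
)

```text
time: 53.18
position: [0.543, -0.3416, 0.1955]
tool_rot: [0.399, 0.577, -0.405, 0.586]
ft_force: [0.8, 0.2, 0.2]
grip_width: 0.0684
```

Call:
carry_out(
  commands=[
    [[0.8,0,10,-38,0],[0.8,0,10,-38,0],[0.8,0,10,-38,0],[0.8,0,10,-38,0],[0.8,0,10,-38,0],[0.8,0,10,-38,0],[0.8,0,10,-38,0],[0.8,0,10,-38,0]],
  ],
)

```text
time: 53.85
position: [0.5111, -0.0174, 0.2041]
tool_rot: [0.402, 0.567, -0.405, 0.594]
ft_force: [0.6, 0.6, -0.0]
grip_width: 0.0696
```

Run:
```python
from h import *
t=robot.camera_model('top'); im=robot.camera('top'); cv2.imwrite('pics/t4.png',im[:,:,::-1])
for c in blobs(im,(15,150,110),(28,255,255),60): print('br',cv2.boundingRect(c),rect(t,c,.04),rect(t,c,.08))
to(.534,.392,.17);print(st()[2][:,0].round(3))
```

```text
br (140, 257, 20, 19) (array([539.6, 400.8,  43.7,  39.9]), -81.9) (array([534.5, 385.3,  42. ,  38.3]), -81.9)
br (510, 252, 19, 19) (array([ 549.4, -448.8,   42.6,   40.1]), -12.1) (array([ 544. , -431.1,   40.9,   38.5]), -12.1)
br (389, 216, 21, 19) (array([ 635.3, -176.1,   46.3,   41.6]), 27.1) (array([ 626.5, -169.1,   44.5,   39.9]), 27.1)
br (629, 214, 11, 11) (array([ 648.3, -728.4,   25.3,   23.4]), -7.7) (array([ 639. , -699.8,   24.3,   22.5]), -7.7)
br (249, 203, 20, 19) (array([667.3, 154.3,  45.4,  42.8]), 82.6) (array([657.3, 148.4,  43.6,  41.1]), 82.6)
to [0.534 0.392 0.17 ] shift [  26.8  164.9 -368. ]  jaw 20.6 t 53.9 q6 -0.58
[ 0.025 -0.019 -1.   ]
```

Call:
carry_out(
  commands=[
    [[0.8,0,16,-36,0],[0.8,0,16,-36,0],[0.8,0,16,-36,0],[0.8,0,16,-36,0],[0.8,0,16,-36,0],[0.8,0,16,-36,0],[0.8,0,16,-36,0],[0.8,0,16,-36,0]],
  ],
)

```text
time: 54.57
position: [0.5294, 0.3081, 0.2111]
tool_rot: [0.406, 0.564, -0.4, 0.597]
ft_force: [0.1, -0.5, 0.2]
grip_width: 0.0694
```

Call:
carry_out(
  commands=[
    [[0.8,0,14,-36,0],[0.8,0,10,-20,0],[0.8,0,0,0,0],[0.8,0,0,0,0]],
  ],
)

```text
time: 54.9
position: [0.5325, 0.3816, 0.2161]
tool_rot: [0.407, 0.564, -0.393, 0.601]
ft_force: [-0.2, 0.0, 1.1]
grip_width: 0.0697
```

Run:
```python
from h import *
m,im=wrist('w17.png'); hexa(m,im,lo=(15,160,175)); hexa(m,im,lo=(15,160,150));print(proj(m,(.539,.400,.04)))
to(.539,.400,.17);print(st()[2][:,0].round(3))
```

```text
hex (300, 175, 48, 49) bbox mid [540.4 403.2] span [43.4 46.5] n 6 ang 8.5 [ 6.7  9.5 10.8  6.9  8.7  8.4] [22.6 21.3 25.3 22.4 22.9 24.2]
hex (300, 175, 48, 49) bbox mid [540.3 403.2] span [43.7 46.5] n 6 ang 9.4 [ 6.7  9.5 10.8  6.9 10.2 11.7] [22.6 21.3 25.3 22.4 21.  25.7]
[[320.9237915  202.11984751]]
to [0.539 0.4   0.17 ] shift [ 46.3  10.4 -16.5]  jaw 21.0 t 54.95 q6 0.12
[ 0.054 -0.012 -0.998]
```

Call:
carry_out(
  commands=[
    [[0.8,0,12,-18,0],[0.8,0,0,0,-7],[0.8,0,0,0,-7],[0.8,0,0,0,-7],[0.8,0,0,0,-7],[0.8,0,0,0,-7],[0.8,0,0,0,-7],[0.8,0,0,0,-6]],
  ],
)

```text
time: 55.62
position: [0.5393, 0.3877, 0.2214]
tool_rot: [0.12, 0.677, -0.126, 0.715]
ft_force: [0.3, 0.1, -0.7]
grip_width: 0.069
```

Call:
carry_out(
  commands=[
    [[0.8,0,0,0,0]],
  ],
)

```text
time: 55.7
position: [0.5396, 0.3854, 0.222]
tool_rot: [0.12, 0.677, -0.126, 0.715]
ft_force: [-0.2, -0.2, -0.4]
grip_width: 0.0694
```

Run:
```python
from h import *
to(.540,.403,.019,69);print(st()[2][:,0].round(3))
```

```text
to [0.54  0.403 0.019] shift [202.4  16.6 -16.9] twist 1.0 jaw 70.0 t 55.7 q6 -0.73
[ 0.052 -0.019 -0.998]
```

Call:
carry_out(
  commands=[
    [[0.8,10,8,-8,0],[0.8,20,6,-7,1],[0.8,20,0,-1,0],[0.8,20,0,-1,0],[0.8,20,0,-1,0],[0.8,20,0,0,0],[0.8,15,0,0,0],[0.8,0,0,0,0]],
  ],
)

```text
time: 56.37
position: [0.5343, 0.3995, 0.0921]
tool_rot: [0.139, 0.673, -0.142, 0.713]
ft_force: [-0.2, -0.8, -1.0]
grip_width: 0.0696
```

Run:
```python
from h import *
to(.540,.403,.019,69);print(st()[2][:,0].round(3))
```

```text
to [0.54  0.403 0.019] shift [73.2  5.  -0.3] twist -1.9 jaw 67.1 t 56.37 q6 -0.65
[ 0.055 -0.017 -0.998]
```

Call:
carry_out(
  commands=[
    [[0.8,10,4,0,-2],[0.8,12,0,0,0],[0.8,12,0,0,0],[0.8,8,0,0,0],[0.8,0,0,0,0]],
  ],
)

```text
time: 56.78
position: [0.5376, 0.4019, 0.0477]
tool_rot: [0.129, 0.675, -0.134, 0.714]
ft_force: [0.4, -0.9, 0.8]
grip_width: 0.0695
```

Run:
```python
from h import *
to(.540,.403,.019,69);print(st()[2][:,0].round(3))
```

```text
to [0.54  0.403 0.019] shift [28.8  1.8  0.2] twist -0.4 jaw 68.6 t 56.78 q6 -0.67
[ 0.053 -0.017 -0.998]
```

Call:
carry_out(
  commands=[
    [[0.8,10,1,0,0],[0.8,10,1,0,0],[0.8,7,0,0,0],[0.8,0,0,0,0],[0,0,0,0,0],[0,0,0,0,0],[0,0,0,0,0],[0,0,0,0,0]],
  ],
)

```text
time: 57.45
position: [0.541, 0.4038, 0.0191]
tool_rot: [0.13, 0.674, -0.134, 0.715]
ft_force: [0.5, 0.1, -0.0]
grip_width: 0.0505
```

Call:
carry_out(
  commands=[
    [[0,0,0,0,0],[0,0,0,0,0],[0,0,0,0,0]],
  ],
)

```text
time: 57.7
position: [0.541, 0.4036, 0.0196]
tool_rot: [0.13, 0.674, -0.134, 0.715]
ft_force: [0.5, -0.1, -2.6]
grip_width: 0.0417
```

Call:
carry_out(
  commands=[
    [[0,-15,0,0,0],[0,-30,0,0,0],[0,-35,0,0,0],[0,-40,0,0,0],[0,-40,0,0,0],[0,-20,0,0,0],[0,0,0,0,0]],
  ],
)

```text
time: 58.28
position: [0.5255, 0.4047, 0.2049]
tool_rot: [0.127, 0.679, -0.137, 0.71]
ft_force: [1.2, 0.0, -3.2]
grip_width: 0.0415
```

Run:
```python
from h import *
to(.551,-.366,.19);print(st()[2][:,0].round(3),st()[0]['grip_width'])
```

```text
to [ 0.551 -0.366  0.19 ] shift [  33.2 -707.1  306.1]  jaw 68.4 t 58.28 q6 -0.67
[ 0.041 -0.022 -0.999] 0.0414850231985208
```

Call:
carry_out(
  commands=[
    [[0,0,-35,15,0],[0,0,-35,15,0],[0,0,-35,15,0],[0,0,-35,15,0],[0,0,-35,15,0],[0,0,-35,15,0],[0,0,-35,15,0],[0,0,-35,15,0]],
  ],
)

```text
time: 58.95
position: [0.5276, 0.0986, 0.2065]
tool_rot: [0.124, 0.682, -0.13, 0.709]
ft_force: [-0.5, -0.5, -3.3]
grip_width: 0.0416
```

Call:
carry_out(
  commands=[
    [[0,0,-35,15,0],[0,0,-35,15,0],[0,0,-35,15,0],[0,0,-35,15,0],[0,0,-35,15,0],[0,0,-35,15,0],[0,0,-35,15,0],[0,0,-35,15,0]],
  ],
)

```text
time: 59.62
position: [0.5285, -0.217, 0.2013]
tool_rot: [0.126, 0.69, -0.128, 0.701]
ft_force: [1.2, 0.2, -3.4]
grip_width: 0.0419
```

Run:
```python
from h import *
to(.551,-.366,.1);print(st()[2][:,0].round(3),st()[0]['grip_width'])
```

```text
to [ 0.551 -0.366  0.1  ] shift [ 102.5 -131.4   72.1]  jaw 69.3 t 59.62 q6 -1.8
[ 0.015 -0.006 -1.   ] 0.04188590661637814
```

Call:
carry_out(
  commands=[
    [[0,0,-30,15,0],[0,0,-30,15,0],[0,0,-30,15,0],[0,0,-25,10,0],[0,20,-5,8,0],[0,30,0,2,0],[0,30,0,0,0],[0,0,0,0,0]],
  ],
)

```text
time: 60.28
position: [0.5403, -0.3696, 0.1105]
tool_rot: [0.131, 0.692, -0.133, 0.698]
ft_force: [-1.6, 2.3, -4.9]
grip_width: 0.0417
```

Run:
```python
from h import *
to(.551,-.366,.026);print(st()[2][:,0].round(3))
```

```text
to [ 0.551 -0.366  0.026] shift [84.5  7.4  7.9]  jaw 68.5 t 60.28 q6 -1.97
[ 0.008 -0.004 -1.   ]
```

Call:
carry_out(
  commands=[
    [[0,10,7,8,0],[0,18,0,0,0],[0,18,0,0,0],[0,12,0,0,0],[0,8,0,0,0],[0,0,0,0,0]],
  ],
)

```text
time: 60.78
position: [0.5479, -0.3627, 0.0404]
tool_rot: [0.133, 0.695, -0.131, 0.695]
ft_force: [-0.6, 0.1, -3.7]
grip_width: 0.0417
```

Run:
```python
from h import *
to(.551,-.366,.0265);print(st()[2][:,0].round(3))
```

```text
to [ 0.551  -0.366   0.0265] shift [13.9 -2.   4.1]  jaw 68.5 t 60.78 q6 -1.95
[ 0.     0.003 -1.   ]
```

Release with limited opening, then back up clear.

Call:
carry_out(
  commands=[
    [[0,4,-2,3,0],[0,5,0,0,0],[0,4,0,0,0],[0,2,0,0,0],[0.62,0,0,0,0],[0.62,0,0,0,0],[0.62,0,0,0,0],[0.62,0,0,0,0]],
  ],
)

```text
time: 61.45
position: [0.5541, -0.3695, 0.0309]
tool_rot: [0.13, 0.691, -0.133, 0.698]
ft_force: [0.0, 0.8, 0.8]
grip_width: 0.0533
```

Call:
carry_out(
  commands=[
    [[0.62,-15,0,0,0],[0.62,-30,0,0,0],[0.62,-40,0,0,0],[0.62,-40,0,0,0],[0.62,-40,0,0,0],[0.62,0,-10,-38,0],[0.62,0,-10,-38,0],[0.62,0,-10,-38,0]],
  ],
)

```text
time: 62.12
position: [0.4436, -0.3606, 0.2085]
tool_rot: [0.123, 0.684, -0.136, 0.706]
ft_force: [0.4, -0.4, 0.4]
grip_width: 0.0538
```

Run:
```python
from h import *
print(st()[1],st()[0]['q'].round(2) if hasattr(st()[0]['q'],'round') else st()[0]['q'])
t=robot.camera_model('top'); im=robot.camera('top')
for c in blobs(im,(15,150,110),(28,255,255),60): print('br',cv2.boundingRect(c),rect(t,c,.046),rect(t,c,.08))
s=robot.camera('scene')
a=cv2.resize(im[160:340,90:570,::-1],None,fx=1.6,fy=1.6); b=cv2.resize(s[170:320,90:570,::-1],None,fx=1.6,fy=1.6)
cv2.imwrite('pics/fin.png',np.vstack([a,b])); print(a.shape,b.shape)
```

```text
[ 0.44355267 -0.36059205  0.20847517] [-0.88  0.46  1.61  0.01  1.04 -2.09]
br (510, 252, 19, 18) (array([ 550.4, -447.2,   40.8,   39.5]), 76.0) (array([ 545.7, -432.1,   39.5,   38.2]), 76.0)
br (474, 252, 20, 19) (array([ 550.4, -364.5,   40.5,   39.3]), -47.2) (array([ 545.7, -352.2,   39.1,   38. ]), -47.2)
br (389, 216, 21, 19) (array([ 633.5, -174.2,   46.1,   42.4]), 24.6) (array([ 626.1, -168.2,   44.6,   41. ]), 24.6)
br (629, 214, 11, 11) (array([ 646.9, -724.1,   25.1,   23.3]), -7.7) (array([ 639. , -699.8,   24.3,   22.5]), -7.7)
br (249, 203, 20, 19) (array([665.8, 153.5,  45.2,  42.5]), 82.6) (array([657.3, 148.4,  43.6,  41.1]), 82.6)
(288, 768, 3) (240, 768, 3)
```

View pics/fin.png

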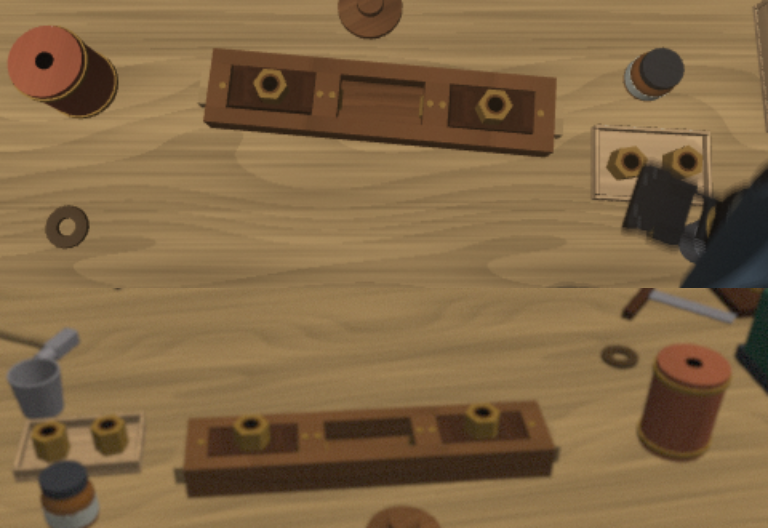

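```bash
python3 -c "
from rig import robot
print(robot.hand_in(), robot.get_obs()['time'])"
```

```text
the job is handed in; nothing more can be done
the job is handed in; nothing more can be done
```

The job is done and handed in at about 62 s. Only two blocks were on the bench.

- **Blocks:** I pressed them into pockets 1 and 3 until the fingertips, resting on the recess floor, read 40.2–40.3 mm. A flush block puts that floor at 40 mm. Pocket 3 needed more than the stated 5–20 N. It stuck about 5 mm high and went home with a reading of 63 N at the wrist, from the shut fingertips.
- **Sleeves:** Each fitted block has a sleeve. Both went in with no contact force and were let go with their bottoms at about 40 mm, the recess floor.
- **Tray:** The two spare sleeves stand in the tray at about (0.550, -0.447) and (0.550, -0.365). One of them had been knocked about 3 cm aside during the run, so I located it again before picking it up.

**Last checks:** The final top and scene views show both blocks level with the sill, their sleeves upright in them, and both spares upright in the tray. The drum, washer, cup and jar look undisturbed. The end cap is only partly in the crops. The gripper was empty and clear of everything.

- **Not measured:** I did not measure sleeve height separately in the last images; full seating rests on the arm's readings at release. The top view put the pocket 3 sleeve about 2 mm off the recess centre I had measured, which is within its play and the camera error.
- **Tool tilt:** Fast moves tilted the tool by up to about 8°. I worked it down before the first block and kept later moves slower, so 2–3° remained when fitting.

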